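Slide the battery pack home into its charging dock and switch the charger on

ROBOT

A 6-joint arm with a two-finger parallel gripper is mounted at the origin on a cart in front of the work surface, level with it; the furniture and walls round the work are solid. World frame = base frame: x ahead of the robot, y to its left, z up, the work surface at z = 0. Lengths are in mm, angles in rad, forces in N, time in s.
With the tool pointing down it reaches from about 275 to 825 mm from the base axis. Payload 5.2 kg.
Tool frame: the origin (TCP) lies between the finger pads; the fingertips stand 25 mm ahead of it and the grasp point (between the pads) lies 6 mm ahead of it (r.tip_extent is the distance from the TCP to the fingertips, in mm); z points along the fingers, y is the direction in which the jaws open and shut (so a half turn about z gives the same grasp; the last joint's range is limited). The gripper opens to 93 mm and grips with 3 to 60 N. Pads are 15 mm wide; open, the fingers measure 128 mm over their backs; the gripper's body (75 mm by 188 mm) begins 65 mm behind the grasp point.
Start: joints at [-1.478, 0.259, 1.535, -0, 1.348, -0.203], TCP at [160.349, -526.112, 243.653] pointing down, gripper open.
Joint ranges: [-3.14, 3.14], [-0.91, 2.08], [0.19, 2.58], [-1.22, 4.36], [0.22, 2.71], [-3.12, 3.12]. Speed limits (rad/s): [2.57, 2.57, 3.14, 3.14, 3.14, 3.14].

INTERFACE

Orientations are given as a unit quaternion [x, y, z, w].
In Python, from station import r gives the robot as it stands.
- The arm moves only by the tool drive_tool, never from a script. Its arguments are lists of equal length, an entry for each row: "delta_pos": the shift along the tool's x, y, z in mm, a list of three; "rotation": the turn, a rotation vector about the tool's x, y, z in degrees, a list of three; "hand": the opening, from -1 (shut) to 1 (fully open). A call has 1 to 20 rows; each row shifts and turns the pose as measured when the row begins, along the tool's axes as they then stand; what a row does not reach is not made up. A row lasts 1/12 s, in which the tool goes at most 41.7 mm and 7.16 degrees, less where a joint would pass 70% of its speed; a pose out of reach is approached as far as the arm can. A call is refused whole if a number of a shift passes 41.7 or a number of a turn 7.16, either way. A call with a gripper value outside its range is refused whole. The fingers move at their own pace and stop on an object; "force" is the grip in N (left out, the last holds). Time passes only in rows, so rows that do not move let the fingers close. It gives the time, the measured TCP pose, the force and the opening at its end, in the units of the state.
- r.observe(): the state, without advancing time (a new reading comes with each control period).
- r.capture(name): name is "side" or "top" or "wrist"; returns the picture (480x640x3 uint8, blue, green, red); there is no depth.
- r.camera_params(name): a dict with "fx", "fy", "cx", "cy" (pixels), "eye" and "attitude" of the camera in the world; the wrist camera has in their place "T_tool_cam" (4x4, takes a point from camera to tool coordinates, whose origin is the TCP and whose axes are the flange's). Camera axes: x right, y down, z forward; pixel columns grow to the right and rows downward; lengths in mm; the calibration is good to about 2 mm. The wrist camera is an equidistant fisheye: a pixel r from the principal point sees the ray r / f radians off the axis. A picture is of the moment at which its call begins: read the wrist's pose just before it. camera_params takes no time and is no camera call.
- r.hand_in(): hands the job in, once; it reports no verdict.
The state is a dict: "time_s": time; "q": joint angles; "qvel": joint speeds; "effort": joint torques, N m; "eef_pos": TCP position; "ee_rot": TCP orientation; "ft_force": force on the tool from outside, world axes, zero at the start; "ft_torque": the same for the moment, N m; "width": finger opening in mm.
Only numpy, scipy, OpenCV 4.12 (cv2) and the standard library are available. Lean on these libraries where they do the work, as an engineer would, in place of code of your own. Each camera call takes 0.05 s, during which the arm holds its last target. There are 200 camera calls.

TASK

Push the heavy battery pack along the bench into its charging dock until it is fully home and the spring catch has snapped in behind its front end, then press the charger's rocker switch on. Push it low near its base so that it slides flat and never rocks up or tips over; do not lift it, switch on only once the pack is caught, and leave the other things on the bench where they are.

Things in the scene. Friction and masses are not known exactly. Their poses are not given: they have to be found in the camera images.
- pack: Battery pack, 95 mm long (its x) x 78 mm wide (its y) x 120 mm high, 0.7 to 1 kg: two black end caps, each 24 mm thick and the full 78 x 120 mm, a grey ribbed middle only 51 mm wide between them, a fixed black carrying bail on top up to 142 mm. Origin: centre of its underside. x points to its front face (x = +47.5 mm, two brass contact plates); the rear face (x = -47.5 mm) is plain and flat.
- heel (a point): The place to push: middle of the rear face, 15 mm above the bench. The pack slides at 3 to 7 N; pushed high it rocks forward (slick fingers: from about 80 mm up). Push below 50 mm. Keep the gripper clear of the black block beyond the pack (150 mm high, face at x = 0.51 to 0.53 m where y is below -0.17 m) and of the guitar on it (edge at x = 0.51 to 0.55 m, from 150 mm height up).
- dock: Charging dock screwed to the bench. Origin: bench height, middle of the stop face; x = the way in. Behind the stop (x = 0 to 42 mm) stands the grey charger housing, 96 mm wide, 130 mm high. Home, the pack stands between the rails, its x along the dock's x, its origin at dock x = -52.5 mm (just caught) to -47.5 mm (against the stop), its rear 30 mm outside the rails.
- mouth (a point): Middle of the dock's mouth, at bench height, dock x = -98 mm. The mouth is 111 mm wide here and narrows to the channel between two aluminium guide rails 42 mm high, 87 mm apart (dock y = +43.5 and -43.5 mm), from dock x = -65 mm to the stop. There is no floor plate: the pack slides on the bench throughout.
- catch (a joint): Spring catch (steel pawl) on the rail at the dock's +y side, nose 14 to 30 mm above the bench: 0 = sprung in (its rest, nose reaching 12 mm into the channel, its end at dock x = -29 mm), growing to about 0.3 rad while the pack's front end cap pushes it aside; snaps back to 0 behind that cap when the pack is home. Takes about 2 N.
- shoe (a joint): Sprung contact shoe in the stop face, 25 to 55 mm above the bench: 0 = standing 15 mm out of the stop, 0.015 m = pressed flush. It pushes the pack back with 3 N at first, 6 N where the pack is caught and 7 N flush.
- switch (a joint): Rocker switch on top of the charger housing, black, 60 mm long along the dock's y, 26 mm wide: 0 = off, its half at the dock's +y side raised 6 mm; 0.4 rad = on, that half pressed fully down. Stays where it is left; takes about 2 to 5 N.
- press_point (a point): Fixed point on the dock over the switch's raised half, 20 mm to the dock's +y side of the rocker's pivot line (the pivot lies at dock x = 21 mm, y = 0, height 139 mm). It is 140 mm above the bench; the rocker's top surface there is at 147 mm when off and 139 mm when on.
- wax_tin: Round tin, 66 mm across, 25 mm high, at the right; origin under its centre. Leave alone.
- solvent: White bottle with an orange cap, 42 mm across, 121 mm high, at the right; origin under its centre. Leave alone.
- glue_bottle: Small white bottle with a red cap, 26 mm across, 76 mm high, behind the dock; origin under its centre. Leave alone.
- cap_jar: Small black pot with a white cap, 38 mm across, 32 mm high, in the nook beyond the dock's mouth; origin under its centre. Leave alone.
- fret_hammer: Small brass-headed hammer with a wooden handle lying behind the dock, 184 mm long, 25 mm high; origin under its centre. Leave alone.
- hex_keys: Orange folding hex key set lying at the left by the vice, 85 mm long, 22 mm high; origin under its centre. Leave alone.

How it is judged (in metres and radians):
On the way, in this order (a step that is already met when the one before it is completed fails the run):
1. the pack is fully home in the dock, front end in, standing flat, with the catch sprung in behind its front cap (x of pack in the frame of dock between -0.0555 and -0.044 m and y of pack in the frame of dock between -0.0075 and 0.0075 m and angle between the x axis of pack and the x axis of dock, either way round below 0.08 rad and angle between pack's own z axis and vertical below 0.05 rad and value of joint catch below 0.06 rad and value of joint shoe above 0.006 m and horizontal distance between heel and dock above 0.09 m), for 0.2 s.
2. the rocker switch is pressed on (value of joint switch above 0.33 rad), for 0.1 s.
At the end, for the whole second after the job is handed in: The pack stands flat and at rest, front end in, with its origin 44 to 55.5 mm before the stop and within 7.5 mm and 0.08 rad of the dock's axis; catch sprung in (below 0.06 rad), contact shoe pressed at least 6 mm, rocker switch on (above 0.33 rad) (all of step 1 and value of joint switch above 0.33 rad and linear speed of pack below 0.01 m/s); the robot touches nothing.
It fails at once if the fingers push the pack high up instead of near its base (more than 3 N on it with the grasp point over 80 mm above the bench) (contact force between the fingers and pack above 3 N and height (world z) of the grasp point above 0.08 m).
It fails at once if the pack rocks up or tips (more than 0.15 rad off upright) (angle between pack's own z axis and vertical above 0.15 rad).
It fails at once if the pack is lifted off the bench (height (world z) of pack above 0.015 m).
It fails at once if another thing on the bench is shifted by more than 30 mm (distance of any of wax_tin, solvent, glue_bottle, cap_jar, fret_hammer, hex_keys from where it was at the start of the episode above 0.03 m).
It also fails if it takes over 54 s, if anything falls off the work surface, if the arm or the gripper's body presses on something with over 40 N, if the wrist force passes 120 N, or if a joint passes its speed limit or range.

## Working session

There is one attempt and no reset: what is moved stays moved. The work goes in short steps, Python scripts to look and compute and a tool call to move; the robot and the scene stay as the last step left them, time stands still between calls to the robot, and variables do not carry over. Pictures are saved under pics/ and viewed, about 8 in all and at most 12, crops included, and the job is handed in when it is done.

Besides the shell and the picture viewer there is one more tool, called after "Call:" as a command line: name --argument value ..., lists and objects as JSON in quotes. drive_tool: Moves the arm, as the interface text tells. Its arguments: {"type":"object","properties":{"delta_pos":{"type":"array"},"rotation":{"type":"array"},"hand":{"type":"array"},"force":{"type":"number"}},"required":["delta_pos","rotation","hand"]}

```bash
mkdir -p pics; ls
python3 - <<'E'
from station import r
import cv2
s=r.observe();print(s)
for n in("top","side","wrist"):
    cv2.imwrite(f"pics/{n}0.png",r.capture(n));print(n,r.camera_params(n))
print(r.tip_extent)
E
```

```text
pics
{'time_s': 0.0, 'q': array([-1.47785182e+00,  2.59376408e-01,  1.53604503e+00, -4.45966278e-06,
        1.34797301e+00, -2.02800616e-01]), 'qvel': array([-0.00027431,  0.00051811,  0.00055023, -0.00010212, -0.00020538,
        0.00022472]), 'effort': array([-1.74781794e-04, -4.37308216e+01, -2.83999568e+01,  7.17168907e-02,
        4.14271164e-02, -1.18377343e-04]), 'eef_pos': array([ 160.27447556, -525.6307668 ,  242.81494075]), 'ee_rot': array([ 9.89086287e-01,  1.47334673e-01,  4.72888631e-05, -8.99661325e-04]), 'ft_force': array([ 0.5611882 , -0.40665423,  0.26776261]), 'ft_torque': array([0.0696123 , 0.00970481, 0.01786032]), 'width': 92.45824630938166}
top {'fx': 602.7807213649478, 'fy': 602.7807213649478, 'cx': 315.41099300061285, 'cy': 242.1813177749173, 'eye': array([ 285.56510174, -221.16214184, 1488.08399932]), 'attitude': array([-0.69429434,  0.71382306, -0.05885426,  0.07034339])}
side {'fx': 439.03954658800984, 'fy': 439.03954658800984, 'cx': 315.8325074167657, 'cy': 233.2663035565144, 'eye': array([ 85.87381845, 472.10899032, 673.57827704]), 'attitude': array([-0.26228264,  0.84645278, -0.44533675,  0.12806518])}
wrist {'fx': 371.64829954431775, 'fy': 371.64829954431775, 'cx': 319.63911312303367, 'cy': 243.6304597051555, 'T_tool_cam': array([[ 8.56611526e-04, -9.71267637e-01, -2.37988326e-01,
         6.67315364e+01],
       [ 9.99999629e-01,  8.52565572e-04,  1.19929665e-04,
        -1.28120256e-01],
       [ 8.64168506e-05, -2.37988340e-01,  9.71268008e-01,
        -1.40549502e+02],
       [ 0.00000000e+00,  0.00000000e+00,  0.00000000e+00,
         1.00000000e+00]])}
25.0
```

View pics/top0.png

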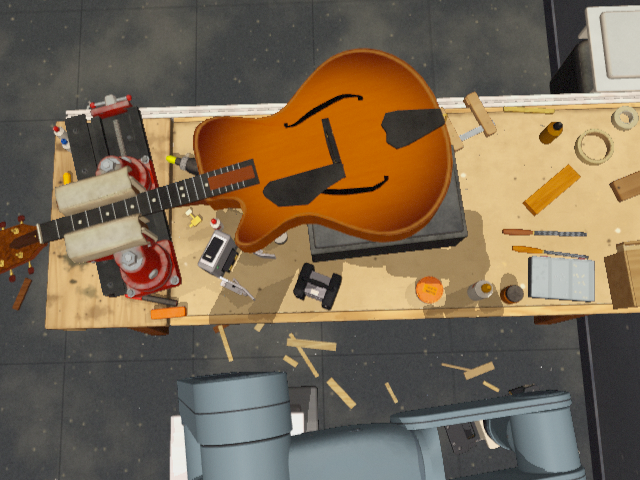

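View pics/side0.png

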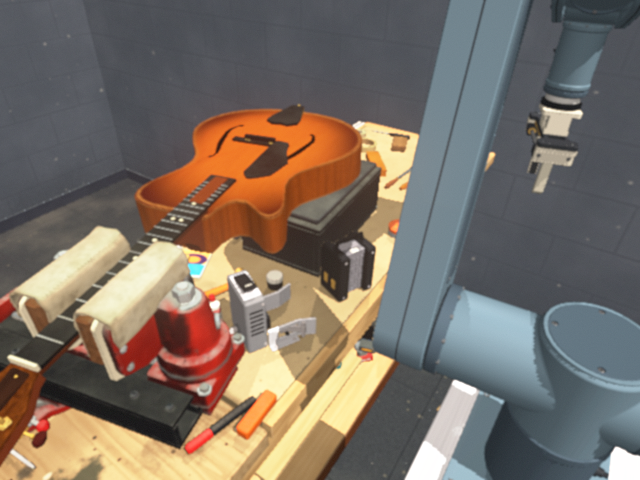

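The top view shows the dock housing near (218,253), opening right and down to the guide rails. The pack is near (318,286), the black block is above it, and the tin and bottles are at (430,290) and (482,290). I'll enlarge that part.

Run:
```python
import cv2
a=cv2.imread("pics/top0.png")[220:320,185:345]
b=cv2.imread("pics/side0.png")[225:365,220:400]
cv2.imwrite("pics/c0.png",cv2.resize(a,None,fx=5,fy=5,interpolation=cv2.INTER_CUBIC))
cv2.imwrite("pics/c1.png",cv2.resize(b,None,fx=4,fy=4,interpolation=cv2.INTER_CUBIC))
```

```text
(no output)
```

View pics/c0.png

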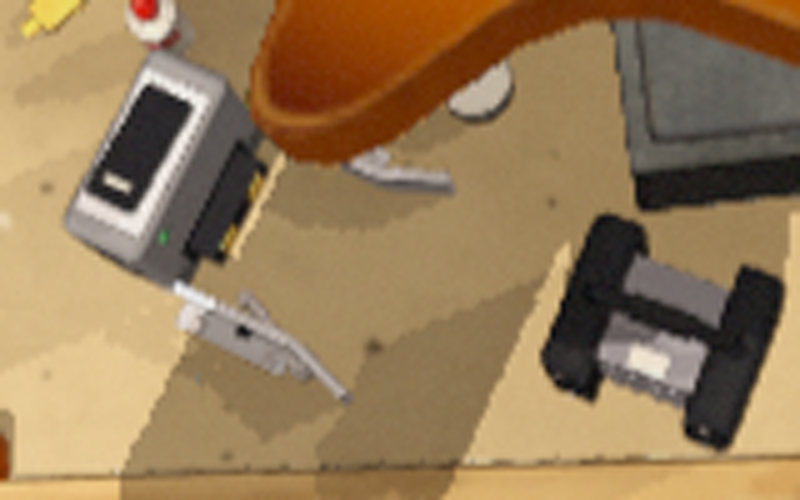

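View pics/c1.png

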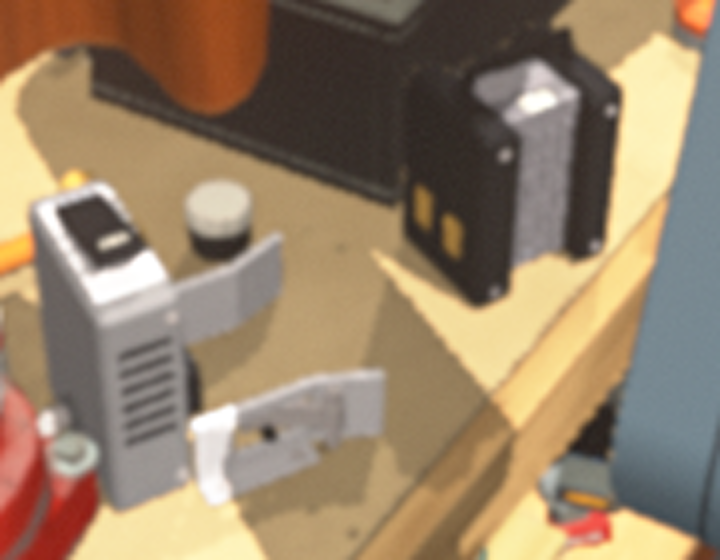

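Crop pixels are image pixels times 5. In the top crop the pack's end caps run about (600,215)-(590,395) and (785,280)-(725,450). The switch is centred at (142,145), and the rail mouth ends are at (348,398) and (452,185). The catch is on the near rail. Next I convert these to positions.

```bash
cat > h.py <<'E'
from station import r
import numpy as np, cv2
from scipy.spatial.transform import Rotation as R
def ray(n,uv,z,s=None):
    p=r.camera_params(n);u=(np.array(uv,float)-[p["cx"],p["cy"]])/p["fx"]
    if n=="wrist":
        t=np.linalg.norm(u);d=np.r_[u/t*np.sin(t),np.cos(t)];T=p["T_tool_cam"]
        Q=R.from_quat(s["ee_rot"]).as_matrix();d=Q@T[:3,:3]@d;e=s["eef_pos"]+Q@T[:3,3]
    else: d=R.from_quat(p["attitude"]).apply(np.r_[u,1]);e=p["eye"]
    return e+d*(z-e[2])/d[2]
def proj(n,P,s=None):
    p=r.camera_params(n)
    if n=="wrist":
        T=p["T_tool_cam"];Q=R.from_quat(s["ee_rot"]).as_matrix()
        c=T[:3,:3].T@(Q.T@(np.array(P)-s["eef_pos"])-T[:3,3]);t=np.arctan2(np.hypot(c[0],c[1]),c[2])
        return p["fx"]*t*c[:2]/np.hypot(c[0],c[1])+[p["cx"],p["cy"]]
    c=R.from_quat(p["attitude"]).inv().apply(np.array(P)-p["eye"]);return p["fx"]*c[:2]/c[2]+[p["cx"],p["cy"]]
E
python3 - <<'E'
from h import *
C=lambda x,y:(185+(x+.5)/5-.5,220+(y+.5)/5-.5)
S=lambda x,y:(220+x/4,225+y/4)
np.set_printoptions(precision=1,suppress=True)
for n,p,z in[("sw a",(140,80),140),("sw b",(195,105),140),("sw c",(145,210),145),("sw d",(88,185),145),("sw",(142,145),141),
 ("hous BL",(150,52),130),("hous FL",(65,222),130),("railNear",(348,398),42),("railFar",(452,185),42),
 ("p frontfar",(600,215),120),("p frontnear",(543,358),120),("p fcap near in",(590,400),120),("p rearfar",(785,280),120),("p rearnear",(728,448),120),("p rear near in",(687,437),120),("bailmid",(665,313),142)]:
    print(n,ray("top",C(*p),z))
for n,p,z in[("s railNear",(383,372),42),("s railFar",(280,235),42),("s pfn bottom",(483,305),0),("s prn bottom",(600,258),0),("s housing near rear bottom",(120,505),0),("s hous near front bottom",(188,480),0),("hous top rear near",(92,305),130),("hous top rear far",(33,200),130)]:
    print(n,ray("side",S(*p),z))
E
```

```text
sw a [557.6  32.2 140. ]
sw b [545.2   7.  140. ]
sw c [496.6  28.7 145. ]
sw d [508.8  54.6 145. ]
sw [527.2  31.  141. ]
hous BL [572.6  29.5 130. ]
hous FL [494.4  68.1 130. ]
railNear [418.5 -50.4  42. ]
railFar [ 520.7 -101.9   42. ]
p frontfar [ 492.1 -176.1  120. ]
p frontnear [ 427.1 -148.7  120. ]
p fcap near in [ 407.4 -169.6  120. ]
p rearfar [ 459.7 -259.9  120. ]
p rearnear [ 384.  -231.6  120. ]
p rear near in [ 389.5 -213.2  120. ]
bailmid [ 443.5 -205.   142. ]
s railNear [421.  -44.9  42. ]
s railFar [523.3 -97.2  42. ]
s pfn bottom [ 426.4 -152.7    0. ]
s prn bottom [ 391.6 -223.8    0. ]
s housing near rear bottom [498.4  66.6   0. ]
s hous near front bottom [481.3  35.8   0. ]
hous top rear near [502.5  67.  130. ]
hous top rear far [573.2  29.3 130. ]
```

```bash
cat >> h.py <<'E'
def rot(psi,th=30,ph=18):
    a,t=np.radians([psi,th]);f=np.array([np.cos(a),np.sin(a),0]);Z=np.array([0,0,1.])
    z=-np.cos(t)*Z+np.sin(t)*f;x=np.cos(t)*f+np.sin(t)*Z
    return R.from_rotvec(-np.radians(ph)*f)*R.from_matrix(np.c_[x,np.cross(z,x),z])
def grasp(s): return s["eef_pos"]+R.from_quat(s["ee_rot"]).apply([0,0,6])
def plan(poses,n):
    """poses: list of (grasp point xyz, Rotation); n rows for each leg; prints rows in tool axes from the state now"""
    s=r.observe();Q=R.from_quat(s["ee_rot"]);p=s["eef_pos"].copy();D=[];W=[]
    for (g,T),k in zip(poses,n):
        t=np.array(g,float)-T.apply([0,0,6]);p0=p.copy();Q0=Q;w0=(Q0.inv()*T).as_rotvec()
        for i in range(1,k+1):
            pt=p0+(t-p0)*i/k;Qt=Q0*R.from_rotvec(w0*i/k)
            d=np.round(Q.inv().apply(pt-p),1);w=np.round(np.degrees((Q.inv()*Qt).as_rotvec()),1)
            D.append(d.tolist());W.append(w.tolist());p=p+Q.apply(d);Q=Q*R.from_rotvec(np.radians(w))
    print(D);print(W);print("max",np.abs(D).max(),np.abs(W).max(),"end",p)
E
python3 - <<'E'
from h import *
f=np.array([np.cos(np.radians(67)),np.sin(np.radians(67)),0])
g=np.array([423.5,-249,0])-95*f
plan([(g+[0,0,180],rot(67)),(g+[0,0,38],rot(67))],[12,5])
E
```

```text
[[22.4, -9.5, 4.9], [22.7, -7.8, 6.0], [22.9, -6.0, 7.1], [23.0, -4.3, 8.3], [22.7, -2.6, 9.4], [22.4, -0.8, 10.7], [21.7, 0.7, 11.7], [21.1, 2.4, 12.9], [20.0, 3.9, 14.0], [19.0, 5.3, 15.0], [17.7, 6.6, 16.0], [16.3, 8.0, 16.9], [-13.5, -8.8, 23.4], [-13.6, -8.7, 23.4], [-13.5, -8.8, 23.4], [-13.5, -8.8, 23.4], [-13.5, -8.7, 23.3]]
[[-0.3, 3.0, -4.4], [-0.3, 2.9, -4.5], [-0.3, 3.0, -4.4], [-0.3, 3.0, -4.4], [-0.3, 3.0, -4.5], [-0.3, 2.9, -4.4], [-0.3, 3.0, -4.4], [-0.3, 3.0, -4.5], [-0.3, 3.0, -4.4], [-0.2, 2.9, -4.4], [-0.3, 3.0, -4.5], [-0.3, 3.0, -4.4], [-0.0, -0.0, -0.0], [-0.0, -0.0, -0.0], [-0.0, -0.0, -0.0], [-0.0, -0.0, -0.0], [-0.0, -0.0, -0.0]]
max 23.4 4.5 end [ 383.75831907 -338.58845012   43.00569818]
```

Call:
drive_tool --delta_pos '[[22,-9.5,5],[22.5,-8,6],[23,-6,7],[23,-4,8],[22.5,-2.5,9.5],[22.5,-1,10.5],[21.5,0.5,11.5],[21,2.5,13],[20,4,14],[19,5.5,15],[17.5,6.5,16],[16.5,8,17],[0,0,0],[0,0,0]]' --rotation '[[-0.3,3,-4.4],[-0.3,3,-4.5],[-0.3,3,-4.4],[-0.3,3,-4.4],[-0.3,3,-4.5],[-0.3,3,-4.4],[-0.3,3,-4.4],[-0.3,3,-4.5],[-0.3,3,-4.4],[-0.3,3,-4.4],[-0.3,3,-4.5],[-0.3,3,-4.4],[0,0,0],[0,0,0]]' --hand '[-0.14,-0.14,-0.14,-0.14,-0.14,-0.14,-0.14,-0.14,-0.14,-0.14,-0.14,-0.14,-0.14,-0.14]' --force 20

```text
time_s: 1.32
eef_pos: [388.6, -325.6, 184.3]
ee_rot: [0.756, 0.575, 0.311, -0.016]
ft_force: [0.2, -0.6, 0.6]
width: 40.0
```

Run:
```python
from h import *
s=r.observe();print(s["time_s"],grasp(s),s["q"],s["width"],(R.from_quat(s["ee_rot"]).inv()*rot(67)).as_rotvec(degrees=True))
w=r.capture("wrist");cv2.imwrite("pics/w1.png",w);cv2.imwrite("pics/t1.png",r.capture("top"))
t=cv2.imread("pics/t1.png")[210:330,180:380]
cv2.imwrite("pics/m1.png",np.hstack([cv2.resize(w,(480,360)),cv2.resize(t,(320,192))]) if 0 else w)
```

```text
1.3167 [ 391.36303671 -323.31404533  179.49203665] [-1.31511731  0.31539863  1.79379117  0.57670354  1.37565013 -1.25986445] 39.98609649160452 [ 0.36431722 -1.91720414  2.40807215]
```

View pics/w1.png

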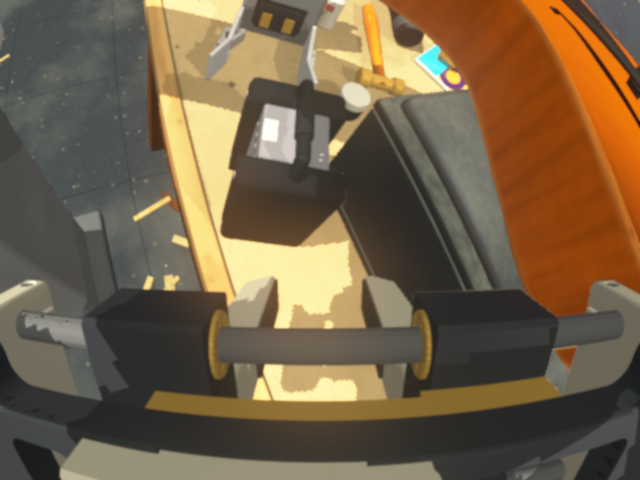

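The wrist view shows the pack's rear face, with its base corners near (222,238) and (300,245) and its top edge running from about (240,168) to (347,185). The dock with its rails is beyond, and the jar is clear.

Run:
```python
from h import *
np.set_printoptions(precision=1,suppress=True)
s=r.observe()
for n,p,z in[("rear near bot",(222,238),0),("rear far bot",(302,245),0),("rear near top",(234,170),120),("rear far top",(347,183),120),("front near top",(252,80),120),("railnear",(210,77),0),("railfar",(312,80),0)]: print(n,ray("wrist",p,z,s)[:2])
for c,y in[((442,-205),67),((443,-205),65)]:
    f=np.array([np.cos(np.radians(y)),np.sin(np.radians(y))]);l=np.array([-f[1],f[0]])
    for h in(0,120):
        print(y,h,[proj("wrist",np.r_[c+f*a*47.5+l*b*39,h],s) for a,b in((-1,1),(-1,-1),(1,1))])
w=cv2.imread("pics/w1.png")[60:260,180:380];cv2.imwrite("pics/w1c.png",cv2.resize(cv2.convertScaleAbs(w,alpha=1.6,beta=20),None,fx=3,fy=3))
```

```text
rear near bot [ 393.  -232.3]
rear far bot [ 465.8 -258.8]
rear near top [ 391.3 -223.7]
rear far top [ 464.9 -248.6]
front near top [ 423.6 -152.5]
railnear [426.8 -43.1]
railfar [549.8 -62.9]
67 0 [array([216.8, 240.6]), array([297.7, 251.6]), array([229.6, 152.1])]
67 120 [array([232.4, 184.7]), array([348.1, 204.7]), array([251.1,  73.6])]
65 0 [array([216.3, 238.7]), array([296.9, 252.4]), array([232.4, 151.1])]
65 120 [array([231.6, 182. ]), array([347.1, 205.8]), array([254.8,  72.7])]
```

View pics/w1c.png

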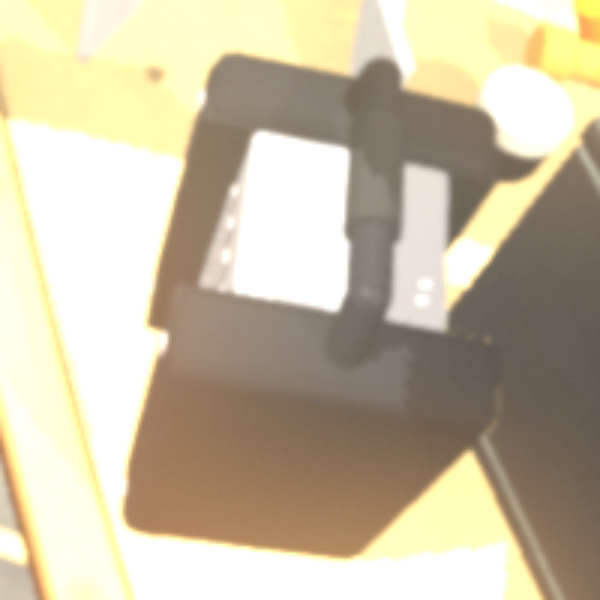

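```bash
cat >> h.py <<'E'
O=np.array([516.5,12.3]);PSI=63.5
_a=np.radians(PSI);F=np.array([np.cos(_a),np.sin(_a)]);L=np.array([-F[1],F[0]])
def pusher(x,y,yaw,gap=0,lat=0,z=38,c=16,**k):
    "tool pose pushing a pack at dock x,y,yaw(deg)"
    a=np.radians(PSI+yaw);f=np.array([np.cos(a),np.sin(a)]);l=np.array([-f[1],f[0]])
    return np.r_[O+F*x+L*y-f*(47.5+c+gap)+l*lat,z],rot(PSI+yaw,**k)
E
python3 - <<'E'
from h import *
g,T=pusher(-225.5,-31.4,4.5,gap=45,lat=3);g2,_=pusher(-225.5,-31.4,4.5,gap=15,lat=3)
print(g,g2)
plan([(np.r_[g[:2],100],T),(g,T),(g2,T)],[4,4,3])
E
```

```text
[ 400.55696515 -302.99393831   38.        ] [ 411.79516295 -275.17842268   38.        ]
[[-4.9, -6.3, 19.2], [-4.8, -6.3, 19.2], [-4.7, -6.1, 19.2], [-4.6, -6.0, 19.4], [-7.4, -4.8, 12.8], [-7.4, -4.8, 12.7], [-7.4, -4.7, 12.8], [-7.4, -4.8, 12.7], [8.7, -0.0, 5.0], [8.6, -0.0, 5.0], [8.7, -0.0, 5.0]]
[[0.2, -0.4, 0.4], [0.2, -0.4, 0.4], [0.3, -0.3, 0.4], [0.2, -0.4, 0.4], [-0.0, -0.0, -0.0], [-0.0, -0.0, -0.0], [-0.0, -0.0, -0.0], [-0.0, -0.0, -0.0], [-0.0, -0.0, -0.0], [-0.0, -0.0, -0.0], [-0.0, -0.0, -0.0]]
max 19.4 0.4 end [ 409.18358217 -277.39637505   42.97567345]
```

Call:
drive_tool --delta_pos '[[-5,-6.2,19.2],[-5,-6.2,19.2],[-4.6,-6.2,19.2],[-4.6,-6,19.4],[-7.4,-4.8,12.8],[-7.4,-4.8,12.8],[-7.4,-4.8,12.8],[-7.4,-4.8,12.8],[0,0,0],[8.7,0,5],[8.7,0,5],[8.7,0,5],[0,0,0]]' --rotation '[[0.2,-0.4,0.4],[0.2,-0.4,0.4],[0.2,-0.4,0.4],[0.2,-0.4,0.4],[0,0,0],[0,0,0],[0,0,0],[0,0,0],[0,0,0],[0,0,0],[0,0,0],[0,0,0],[0,0,0]]' --hand '[-0.14,-0.14,-0.14,-0.14,-0.14,-0.14,-0.14,-0.14,-0.14,-0.14,-0.14,-0.14,-0.14]'

```text
time_s: 2.5
eef_pos: [407.2, -292.1, 44.4]
ee_rot: [0.776, 0.562, 0.287, -0.004]
ft_force: [0.5, -0.5, -0.1]
width: 39.8
```

Run:
```python
from h import *
np.set_printoptions(precision=2,suppress=True)
s=r.observe();print(s["time_s"],grasp(s),s["ft_force"],s["width"],(R.from_quat(s["ee_rot"]).inv()*rot(68)).as_rotvec(degrees=True))
w=r.capture("wrist");cv2.imwrite("pics/w2.png",w)
cv2.imwrite("pics/w2c.png",cv2.resize(cv2.convertScaleAbs(w[:420],alpha=1.5,beta=15),None,fx=1.25,fy=1.25))
```

```text
2.5 [ 409.85 -290.17   39.35] [ 0.45 -0.52 -0.07] 39.82458231295237 [ 0.78  1.96 -0.55]
```

View pics/w2c.png

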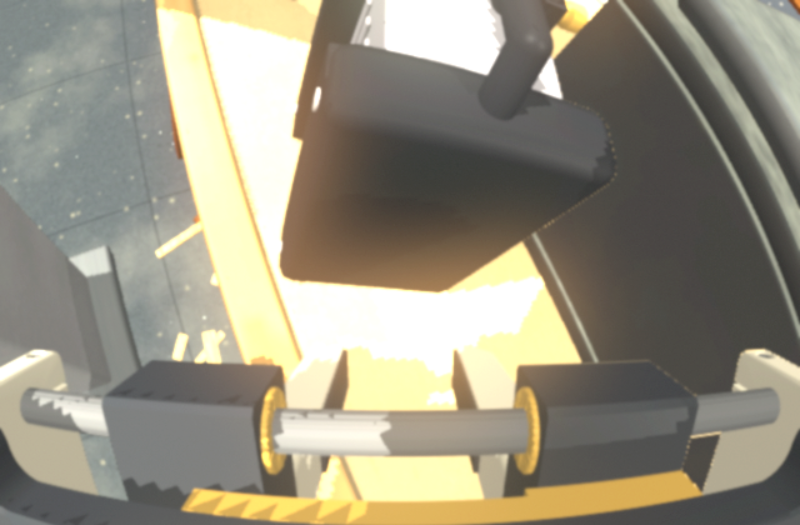

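In the wrist view the rear base corners are at about (226,220) and (352,232), and the fingers are still behind the pack.

Run:
```python
from h import *
np.set_printoptions(precision=1,suppress=True)
s=r.observe()
for n,p,z in[("near bot",(225,220),0),("far bot",(355,232),0),("near top",(253,88),120),("far top",(488,148),120)]: print(n,ray("wrist",p,z,s)[:2])
g,T=pusher(-225.5,-31.4,4.5,lat=3)
for y,zz in((39,0),(-39,0),(39,120),(-39,120)):
    a=np.radians(68);f=np.array([np.cos(a),np.sin(a)]);l=np.array([-f[1],f[0]]);c=O+F*-225.5+L*-31.4
    print(proj("wrist",np.r_[c-47.5*f+y*l,zz],s),(c-47.5*f+y*l))
# S-curve
x0,y0,m0,x1=-225.5,-31.4,np.tan(np.radians(4.5)),-108
from scipy.interpolate import CubicHermiteSpline as H
h=H([x0,x1],[y0,0],[m0,0])
P=[pusher(-225.5,-31.4,4.5,gap=2,lat=3)]+[pusher(x,h(x),np.degrees(np.arctan(h(x,1))),lat=3) for x in np.linspace(x0,x1,7)[1:4]]
plan(P,[4,5,5,5])
```

```text
near bot [ 392.8 -230. ]
far bot [ 462.2 -259. ]
near top [ 387.8 -232.9]
far top [ 452.3 -262.3]
[222.  226.6] [ 390.  -232.9]
[357.3 236.8] [ 462.3 -262.2]
[261.6  86.6] [ 390.  -232.9]
[505.7 143.3] [ 462.3 -262.2]
[[6.2, -1.2, 3.4], [6.3, -1.2, 3.4], [6.1, -1.1, 3.5], [6.2, -1.2, 3.5], [3.5, 1.8, 2.7], [3.4, 2.0, 2.7], [3.4, 2.1, 2.7], [3.2, 2.3, 2.7], [3.2, 2.3, 2.8], [3.4, 1.0, 2.3], [3.3, 1.0, 2.3], [3.3, 1.1, 2.3], [3.3, 1.2, 2.4], [3.2, 1.3, 2.3], [3.6, 0.2, 2.1], [3.6, 0.2, 2.2], [3.5, 0.3, 2.1], [3.6, 0.2, 2.2], [3.6, 0.3, 2.1]]
[[0.2, 0.5, -0.1], [0.2, 0.5, -0.2], [0.2, 0.5, -0.1], [0.2, 0.5, -0.1], [0.9, 0.6, -1.6], [1.0, 0.6, -1.6], [0.9, 0.6, -1.7], [0.9, 0.7, -1.6], [1.0, 0.6, -1.6], [0.5, 0.3, -0.9], [0.5, 0.3, -0.8], [0.5, 0.4, -0.9], [0.5, 0.3, -0.9], [0.5, 0.3, -0.9], [0.1, 0.1, -0.2], [0.1, 0.1, -0.2], [0.2, 0.0, -0.2], [0.1, 0.1, -0.2], [0.1, 0.1, -0.2]]
max 6.3 1.7 end [ 444.  -209.1   43. ]
```

Call:
drive_tool --delta_pos '[[6.2,-1.2,3.4],[6.2,-1.2,3.4],[6.2,-1.2,3.4],[6.2,-1.2,3.4],[3.5,1.8,2.7],[3.4,2.0,2.7],[3.4,2.1,2.7],[3.2,2.3,2.7],[3.2,2.3,2.8],[3.4,1.0,2.3]]' --rotation '[[0.2,0.5,-0.1],[0.2,0.5,-0.1],[0.2,0.5,-0.1],[0.2,0.5,-0.1],[0.9,0.6,-1.6],[0.9,0.6,-1.6],[0.9,0.6,-1.6],[0.9,0.6,-1.6],[0.9,0.6,-1.6],[0.5,0.3,-0.9]]' --hand '[-0.14,-0.14,-0.14,-0.14,-0.14,-0.14,-0.14,-0.14,-0.14,-0.14]'

```text
time_s: 3.38
eef_pos: [436.5, -246.6, 44.7]
ee_rot: [0.706, 0.644, 0.291, -0.042]
ft_force: [-1.7, -4.4, 1.5]
width: 40.0
```

```bash
cat >> h.py <<'E'
def where(lat=0,c=16):
    s=r.observe();Q=R.from_quat(s["ee_rot"]).as_matrix();g=grasp(s)
    # push heading: horizontal normal to tool y
    y=Q[:,1];f=np.array([-y[1],y[0]])/np.hypot(y[0],y[1]);f*=np.sign(f@F)
    l=np.array([-f[1],f[0]]);p=g[:2]+f*(47.5+c)-l*lat-O
    print("t %.2f implied pack x %.1f y %.1f yaw %.1f | grasp z %.1f F"%(s["time_s"],p@F,p@L,np.degrees(np.arctan2(f@L,f@F)),g[2]),np.round(s["ft_force"],1),"w %.1f"%s["width"])
    return s
E
python3 - <<'E'
from h import *
where(3)
E
```

```text
t 3.38 implied pack x -202.3 y -29.7 yaw 16.3 | grasp z 39.8 F [-1.7 -4.4  1.5] w 40.0
```

Run:
```python
from h import *
w=r.capture("wrist");cv2.imwrite("pics/w3.png",w)
cv2.imwrite("pics/w3c.png",cv2.convertScaleAbs(w[:420],alpha=1.5,beta=15))
from scipy.interpolate import CubicHermiteSpline as H
x0=-202.3;x1=-108;h=H([x0,x1],[-29.7,0],[np.tan(np.radians(16.3)),0])
plan([pusher(x,h(x),np.degrees(np.arctan(h(x,1))),lat=3) for x in np.linspace(x0,x1,7)[1:]],[5]*6)
```

```text
[[2.4, 0.8, 2.1], [2.4, 0.8, 2.1], [2.3, 0.8, 2.1], [2.4, 0.9, 2.1], [2.3, 1.0, 2.2], [2.9, 0.3, 1.8], [2.8, 0.4, 1.7], [2.9, 0.3, 1.8], [2.8, 0.4, 1.8], [2.9, 0.4, 1.8], [3.0, -0.2, 1.6], [3.0, -0.2, 1.7], [3.0, -0.3, 1.6], [3.0, -0.2, 1.7], [3.0, -0.2, 1.6], [3.1, -0.8, 1.5], [3.1, -0.8, 1.5], [3.1, -0.9, 1.5], [3.1, -0.9, 1.4], [3.0, -0.9, 1.4], [3.2, -1.4, 1.4], [3.2, -1.5, 1.3], [3.2, -1.5, 1.2], [3.2, -1.7, 1.2], [3.1, -1.7, 1.2], [3.4, -2.1, 1.2], [3.4, -2.2, 1.1], [3.3, -2.3, 1.1], [3.2, -2.4, 0.9], [3.2, -2.6, 0.9]]
[[0.5, 0.4, -0.7], [0.5, 0.4, -0.8], [0.5, 0.4, -0.7], [0.5, 0.4, -0.7], [0.5, 0.4, -0.8], [0.2, 0.1, -0.3], [0.1, 0.1, -0.3], [0.2, 0.1, -0.2], [0.2, 0.2, -0.3], [0.1, 0.1, -0.3], [-0.1, -0.1, 0.2], [-0.1, -0.0, 0.1], [-0.1, -0.1, 0.2], [-0.1, -0.1, 0.2], [-0.1, -0.0, 0.1], [-0.4, -0.2, 0.6], [-0.3, -0.3, 0.7], [-0.4, -0.2, 0.6], [-0.3, -0.3, 0.7], [-0.4, -0.2, 0.6], [-0.7, -0.5, 1.2], [-0.7, -0.4, 1.2], [-0.6, -0.5, 1.2], [-0.7, -0.4, 1.1], [-0.7, -0.4, 1.2], [-1.0, -0.7, 1.8], [-1.0, -0.6, 1.7], [-1.1, -0.7, 1.8], [-1.0, -0.7, 1.8], [-1.0, -0.7, 1.7]]
max 3.4 1.8 end [ 434.47375342 -141.81871888   42.9177949 ]
```

View pics/w3c.png

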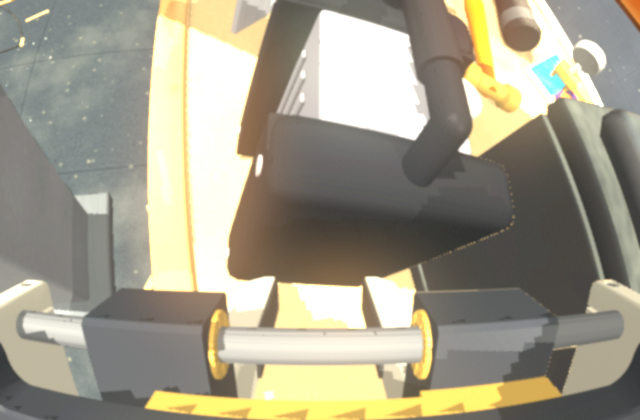

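The pack sits square on both fingers, with its rear base edge running from (230,275) to (400,280). I'll continue the S-curve.

Call:
drive_tool --delta_pos '[[2.4,0.8,2.1],[2.4,0.8,2.1],[2.4,0.8,2.1],[2.4,0.9,2.1],[2.4,1.0,2.1],[2.9,0.3,1.8],[2.9,0.3,1.8],[2.9,0.3,1.8],[2.9,0.4,1.8],[2.9,0.4,1.8],[3.0,-0.2,1.6],[3.0,-0.2,1.6],[3.0,-0.2,1.6],[3.0,-0.2,1.6],[3.0,-0.2,1.6]]' --rotation '[[0.5,0.4,-0.7],[0.5,0.4,-0.7],[0.5,0.4,-0.7],[0.5,0.4,-0.7],[0.5,0.4,-0.7],[0.2,0.1,-0.3],[0.2,0.1,-0.3],[0.2,0.1,-0.3],[0.2,0.1,-0.3],[0.2,0.1,-0.3],[-0.1,-0.1,0.2],[-0.1,-0.1,0.2],[-0.1,-0.1,0.2],[-0.1,-0.1,0.2],[-0.1,-0.1,0.2]]' --hand '[-0.14,-0.14,-0.14,-0.14,-0.14,-0.14,-0.14,-0.14,-0.14,-0.14,-0.14,-0.14,-0.14,-0.14,-0.14]'

```text
time_s: 4.68
eef_pos: [449.7, -199.9, 44.4]
ee_rot: [0.675, 0.679, 0.284, -0.058]
ft_force: [-3.4, -7.7, 2.9]
width: 40.3
```

Run:
```python
from h import *
where(3)
s=r.observe()
w=r.capture("wrist");cv2.imwrite("pics/w4.png",w);t=r.capture("side")
a=cv2.resize(cv2.convertScaleAbs(w[:300,150:550],alpha=1.5,beta=15),(400,300));b=cv2.resize(t[220:370,200:400],(400,300))
cv2.imwrite("pics/m4.png",np.hstack([a,b]))
```

```text
t 4.68 implied pack x -156.4 y -14.1 yaw 22.1 | grasp z 39.4 F [-3.4 -7.7  2.9] w 40.3
```

View pics/m4.png

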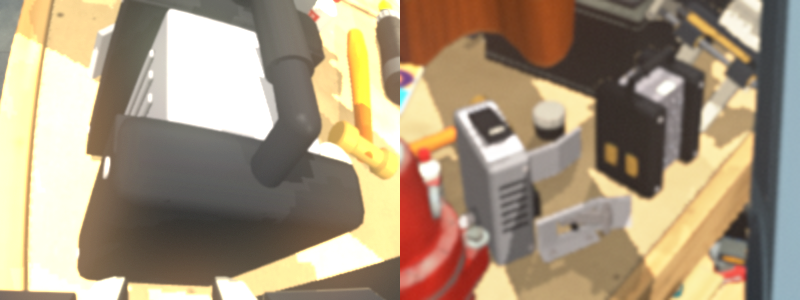

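In the side half the pack's front base corners are at about (326.5,317.5) and (300.5,304) in full-image pixels, just short of the mouth and angled towards the near rail. I'll check their dock coordinates.

Run:
```python
from h import *
np.set_printoptions(precision=1,suppress=True)
for n,p,z in[("fn",(326.5,317.5),0),("ff",(300.5,303.5),0),("fn top",(332,271),120),("railN top",(315.5,319),42),("railF top",(290,284),42)]:
    q=ray("side",p,z)[:2]-O;print(n,q@F,q@L)
a=np.radians(22.1);c=np.array([-156.4,-14.1]);f=np.array([np.cos(a),np.sin(a)]);l=np.array([-f[1],f[0]])
print("pred fn",c+47.5*f+39*l,"ff",c+47.5*f-39*l)
from scipy.interpolate import CubicHermiteSpline as H
x0=-156.4;x1=-105;h=H([x0,x1],[-14.1,0],[np.tan(np.radians(22.1)),0])
plan([pusher(x,h(x),np.degrees(np.arctan(h(x,1))),lat=3) for x in np.linspace(x0,x1,4)[1:]],[5]*3)
```

```text
fn -135.1854703410471 34.234889781542925
ff -106.76093746815289 -29.113313688433546
fn top -145.77602831300547 30.404041362093906
railN top -91.9879847171339 62.02803179529619
railF top -94.61360114288077 -54.28192719016668
pred fn [-127.1   39.9] ff [-97.7 -32.4]
[[3.0, -0.4, 1.8], [2.9, -0.5, 1.9], [3.0, -0.5, 1.8], [3.0, -0.5, 1.9], [2.9, -0.6, 1.8], [3.5, -1.4, 1.5], [3.5, -1.4, 1.5], [3.5, -1.6, 1.4], [3.5, -1.6, 1.4], [3.4, -1.8, 1.4], [3.8, -2.5, 1.3], [3.8, -2.6, 1.2], [3.7, -2.8, 1.0], [3.6, -2.9, 1.0], [3.5, -3.2, 0.8]]
[[-0.2, 0.0, 0.3], [-0.2, 0.1, 0.4], [-0.2, 0.0, 0.3], [-0.2, 0.1, 0.3], [-0.2, 0.0, 0.4], [-0.7, -0.4, 1.2], [-0.7, -0.5, 1.1], [-0.6, -0.4, 1.2], [-0.7, -0.4, 1.2], [-0.7, -0.5, 1.1], [-1.2, -0.8, 2.1], [-1.3, -0.8, 2.2], [-1.2, -0.8, 2.1], [-1.2, -0.8, 2.2], [-1.3, -0.8, 2.1]]
max 3.8 2.2 end [ 435.8 -139.1   42.9]
```

Run:
```python
from h import *
from scipy.interpolate import CubicHermiteSpline as H
where(3,10)
x0=-162;x1=-105;h=H([x0,x1],[-16.3,0],[np.tan(np.radians(22.1)),0])
plan([pusher(x,h(x),np.degrees(np.arctan(h(x,1))),lat=3,c=10) for x in np.linspace(x0,x1,4)[1:]],[6]*3)
```

```text
t 4.78 implied pack x -161.1 y -15.7 yaw 22.2 | grasp z 39.4 F [-1.6 -4.7  2.3] w 40.0
[[2.7, -0.2, 1.7], [2.8, -0.3, 1.8], [2.7, -0.3, 1.7], [2.8, -0.2, 1.8], [2.7, -0.3, 1.7], [2.7, -0.3, 1.8], [3.2, -1.0, 1.5], [3.2, -1.1, 1.4], [3.1, -1.1, 1.4], [3.2, -1.3, 1.4], [3.2, -1.2, 1.3], [3.1, -1.4, 1.3], [3.5, -1.9, 1.3], [3.4, -2.1, 1.2], [3.4, -2.2, 1.1], [3.3, -2.3, 1.0], [3.2, -2.5, 1.0], [3.2, -2.6, 0.8]]
[[-0.1, 0.1, 0.2], [-0.1, 0.1, 0.1], [-0.1, 0.0, 0.2], [-0.1, 0.1, 0.2], [-0.1, 0.1, 0.2], [-0.2, 0.1, 0.1], [-0.6, -0.4, 1.0], [-0.5, -0.3, 0.9], [-0.6, -0.4, 1.0], [-0.5, -0.4, 1.0], [-0.6, -0.4, 1.0], [-0.5, -0.3, 0.9], [-1.1, -0.7, 1.9], [-1.1, -0.7, 1.9], [-1.1, -0.8, 1.9], [-1.1, -0.7, 1.9], [-1.1, -0.7, 1.9], [-1.1, -0.7, 1.9]]
max 3.5 1.9 end [ 438.51340608 -133.73866759   42.96180469]
```

Call:
drive_tool --delta_pos '[[2.7,-0.2,1.7],[2.8,-0.3,1.8],[2.7,-0.3,1.7],[2.8,-0.2,1.8],[2.7,-0.3,1.7],[2.7,-0.3,1.8],[3.2,-1.0,1.5],[3.2,-1.1,1.4],[3.2,-1.1,1.4],[3.2,-1.3,1.4],[3.2,-1.2,1.3],[3.2,-1.4,1.3]]' --rotation '[[-0.1,0,0.2],[-0.1,0,0.2],[-0.1,0,0.2],[-0.1,0,0.2],[-0.2,0,0.3],[-0.3,-0.1,0.5],[-0.6,-0.4,1.0],[-0.6,-0.4,1.0],[-0.6,-0.4,1.0],[-0.6,-0.4,1.0],[-0.6,-0.4,1.0],[-0.6,-0.4,1.0]]' --hand '[-0.14,-0.14,-0.14,-0.14,-0.14,-0.14,-0.14,-0.14,-0.14,-0.14,-0.14,-0.14]'

```text
time_s: 5.78
eef_pos: [444.9, -160.4, 43.3]
ee_rot: [0.73, 0.619, 0.289, -0.03]
ft_force: [-2.6, -5.4, 2.6]
width: 40.0
```

Run:
```python
from h import *
where(3,10)
w=r.capture("wrist");t=r.capture("side");cv2.imwrite("pics/s5.png",t)
a=cv2.resize(cv2.convertScaleAbs(w[:300,150:550],alpha=1.5,beta=15),(400,300));b=cv2.resize(t[220:370,200:400],(400,300))
cv2.imwrite("pics/m5.png",np.hstack([a,b]))
```

```text
t 5.78 implied pack x -126.5 y -4.6 yaw 12.3 | grasp z 38.3 F [-2.6 -5.4  2.6] w 40.0
```

View pics/m5.png

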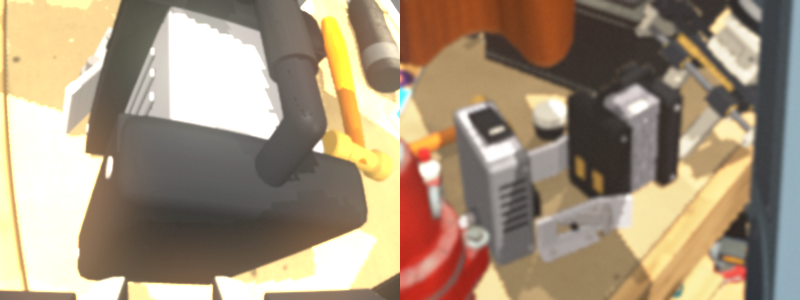

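The pack is now inside the mouth, centred and still yawed about 12°, with the jar untouched. I'll straighten it and go on into the channel.

Run:
```python
from h import *
from scipy.interpolate import CubicHermiteSpline as H
x0=-126.5;x1=-98;h=H([x0,x1],[-4.6,-.5],[np.tan(np.radians(12.3)),0])
for x in(-115,-105):print(h(x))
plan([pusher(x,h(x),np.degrees(np.arctan(h(x,1))),lat=3,c=10) for x in np.linspace(x0,x1,4)[1:]],[4]*3)
```

```text
-2.2439149272721144
-0.837718847445572
[[1.8, -0.1, 1.0], [1.8, -0.2, 1.1], [1.8, -0.1, 1.0], [1.8, -0.2, 1.1], [2.3, -0.9, 1.0], [2.4, -1.0, 1.0], [2.3, -1.0, 0.9], [2.3, -1.1, 0.9], [2.5, -1.6, 0.9], [2.5, -1.6, 0.8], [2.5, -1.7, 0.8], [2.4, -1.8, 0.7]]
[[-0.1, 0.1, 0.3], [-0.2, 0.2, 0.4], [-0.1, 0.1, 0.3], [-0.1, 0.1, 0.4], [-0.5, -0.3, 0.8], [-0.5, -0.3, 0.9], [-0.5, -0.3, 0.8], [-0.5, -0.3, 0.8], [-0.8, -0.5, 1.4], [-0.8, -0.6, 1.4], [-0.8, -0.5, 1.4], [-0.8, -0.5, 1.4]]
max 2.5 1.4 end [ 442.10023015 -127.7311942    42.9738251 ]
```

Call:
drive_tool --delta_pos '[[2.2,-0.2,1.2],[2.0,-0.2,1.1],[2.0,-0.3,1.1],[2.0,-0.4,1.1],[2.3,-0.9,1.0],[2.4,-1.0,1.0],[2.4,-1.0,1.0],[2.4,-1.1,0.9],[2.5,-1.6,0.9],[2.5,-1.6,0.8],[2.5,-1.7,0.8],[2.5,-1.8,0.7]]' --rotation '[[-0.2,0,0.4],[-0.2,0,0.4],[-0.3,0,0.5],[-0.4,0,0.7],[-0.5,-0.3,0.9],[-0.5,-0.3,0.9],[-0.5,-0.3,0.9],[-0.5,-0.3,0.9],[-0.8,-0.5,1.4],[-0.8,-0.5,1.4],[-0.8,-0.5,1.4],[-0.8,-0.5,1.4]]' --hand '[-0.14,-0.14,-0.14,-0.14,-0.14,-0.14,-0.14,-0.14,-0.14,-0.14,-0.14,-0.14]'

```text
time_s: 6.88
eef_pos: [445.8, -133.3, 43.0]
ee_rot: [0.799, 0.524, 0.296, 0.006]
ft_force: [-2.2, -4.3, 2.3]
width: 40.0
```

Run:
```python
from h import *
where(3,10)
x0=-100
plan([pusher(x,-.5,0,lat=3,c=10,z=37) for x in (-90,-80,-70)],[4]*3)
```

```text
t 6.88 implied pack x -101.6 y -8.3 yaw -1.9 | grasp z 38.0 F [-2.2 -4.3  2.3] w 40.0
[[2.6, -1.5, 1.2], [2.5, -1.6, 1.1], [2.6, -1.5, 1.2], [2.5, -1.4, 1.3], [2.2, -0.0, 1.2], [2.1, -0.0, 1.3], [2.2, -0.0, 1.2], [2.2, -0.0, 1.3], [2.2, -0.0, 1.2], [2.1, -0.0, 1.3], [2.2, -0.0, 1.2], [2.1, -0.0, 1.3]]
[[0.4, 0.3, -0.3], [0.3, 0.3, -0.3], [0.4, 0.2, -0.3], [0.4, 0.3, -0.3], [-0.0, 0.0, -0.0], [-0.0, 0.0, -0.0], [-0.0, 0.0, -0.0], [-0.0, 0.0, -0.0], [-0.0, 0.0, -0.0], [-0.0, 0.0, -0.0], [-0.0, 0.0, -0.0], [-0.0, 0.0, -0.0]]
max 2.6 0.4 end [ 454.63402804 -102.69272368   41.89639854]
```

Run:
```python
from h import *
k=dict(lat=10,c=10,z=37)
plan([pusher(-116,0,0,**k),pusher(-103,0,0,**k),pusher(-78,0,0,**k)],[4,4,10])
```

```text
[[-2.9, -3.1, -2.5], [-2.9, -3.2, -2.6], [-2.8, -3.1, -2.5], [-2.8, -3.2, -2.5], [2.8, -0.0, 1.6], [2.8, -0.0, 1.7], [2.8, -0.0, 1.6], [2.8, -0.0, 1.6], [2.2, -0.0, 1.2], [2.1, -0.0, 1.3], [2.2, -0.0, 1.2], [2.2, -0.0, 1.3], [2.2, -0.0, 1.2], [2.1, -0.0, 1.3], [2.2, -0.0, 1.2], [2.2, -0.0, 1.3], [2.1, -0.0, 1.2], [2.2, -0.0, 1.3]]
[[0.4, 0.3, -0.3], [0.3, 0.3, -0.3], [0.4, 0.2, -0.3], [0.4, 0.3, -0.3], [-0.0, 0.0, -0.0], [-0.0, 0.0, -0.0], [-0.0, 0.0, -0.0], [-0.0, 0.0, -0.0], [-0.0, 0.0, -0.0], [-0.0, 0.0, -0.0], [-0.0, 0.0, -0.0], [-0.0, 0.0, -0.0], [-0.0, 0.0, -0.0], [-0.0, 0.0, -0.0], [-0.0, 0.0, -0.0], [-0.0, 0.0, -0.0], [-0.0, 0.0, -0.0], [-0.0, 0.0, -0.0]]
max 3.2 0.4 end [ 444.34612482 -106.48465356   41.95102331]
```

Call:
drive_tool --delta_pos '[[-3.5,-1,-2.2],[-3.5,-4,-2.5],[-3,-4,-2.5],[-3,-4,-2.5],[0,0,0],[2.8,0,1.6],[2.8,0,1.6],[2.8,0,1.6],[2.8,0,1.6],[2.2,0,1.3],[2.2,0,1.3],[2.2,0,1.3],[2.2,0,1.3],[2.2,0,1.3],[2.2,0,1.3]]' --rotation '[[0.4,0.3,-0.3],[0.4,0.3,-0.3],[0.4,0.3,-0.3],[0.4,0.3,-0.3],[0,0,0],[0,0,0],[0,0,0],[0,0,0],[0,0,0],[0,0,0],[0,0,0],[0,0,0],[0,0,0],[0,0,0],[0,0,0]]' --hand '[-0.14,-0.48,-0.48,-0.48,-0.48,-0.48,-0.48,-0.48,-0.48,-0.48,-0.48,-0.48,-0.48,-0.48,-0.48]'

```text
time_s: 8.13
eef_pos: [437.2, -113.3, 39.8]
ee_rot: [0.788, 0.539, 0.296, -0.011]
ft_force: [-5.9, -6.3, 4.5]
width: 24.4
```

Run:
```python
from h import *
s=where(10,10)
w=r.capture("wrist");t=r.capture("side");cv2.imwrite("pics/w6.png",w);cv2.imwrite("pics/s6.png",t)
a=cv2.resize(cv2.convertScaleAbs(w[:300,150:550],alpha=1.5,beta=15),(400,300));b=cv2.resize(t[220:370,200:400],(400,300))
cv2.imwrite("pics/m6.png",np.vstack([np.hstack([a,b])]))
```

```text
t 8.13 implied pack x -87.2 y 3.8 yaw 0.4 | grasp z 34.9 F [-5.9 -6.3  4.5] w 24.4
```

View pics/m6.png

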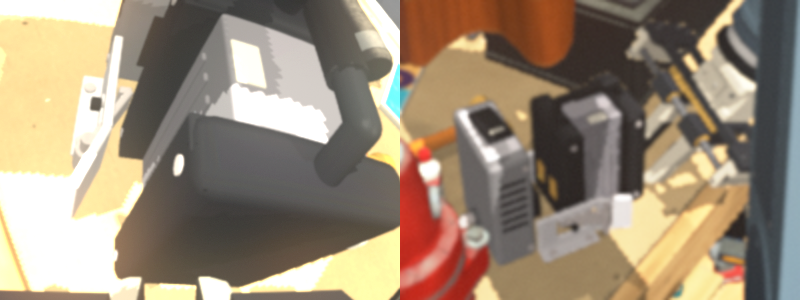

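The pack is inside the rails, flat and straight, with the contact plates facing the stop. I'll push on.

Run:
```python
from h import *
plan([pusher(-62,1,0,lat=10,c=10,z=36)],[10])
```

```text
[[2.2, 0.3, 1.2], [2.1, 0.2, 1.3], [2.2, 0.3, 1.2], [2.2, 0.3, 1.2], [2.2, 0.3, 1.3], [2.1, 0.2, 1.2], [2.2, 0.3, 1.2], [2.2, 0.3, 1.3], [2.2, 0.2, 1.2], [2.1, 0.3, 1.2]]
[[-0.1, -0.0, 0.0], [-0.0, -0.1, 0.0], [-0.1, 0.0, 0.0], [-0.0, -0.0, 0.1], [-0.1, -0.1, -0.0], [-0.0, 0.0, -0.0], [-0.1, -0.0, 0.0], [-0.0, -0.1, 0.0], [-0.1, 0.0, 0.0], [-0.0, -0.0, 0.1]]
max 2.2 0.1 end [450.56952612 -91.74266403  40.94216615]
```

Call:
drive_tool --delta_pos '[[2.2,0.3,1.2],[2.2,0.3,1.2],[2.2,0.3,1.2],[2.2,0.3,1.2],[2.2,0.3,1.2],[2.2,0.2,1.2],[2.2,0.2,1.2],[2.2,0.2,1.2],[2.2,0.2,1.2],[2.2,0.2,1.2]]' --rotation '[[0,0,0],[0,0,0],[0,0,0],[0,0,0],[0,0,0],[0,0,0],[0,0,0],[0,0,0],[0,0,0],[0,0,0]]' --hand '[-0.48,-0.48,-0.48,-0.48,-0.48,-0.48,-0.48,-0.48,-0.48,-0.48]'

```text
time_s: 9.07
eef_pos: [448.5, -97.3, 39.6]
ee_rot: [0.789, 0.542, 0.289, -0.004]
ft_force: [-12.5, -9.8, 6.8]
width: 24.0
```

Run:
```python
from h import *
s=where(10,10);print(s["ft_force"][:2]@F,s["ft_force"][:2]@L)
plan([pusher(-48,1,0,lat=10,c=10,z=36)],[8])
```

```text
t 9.07 implied pack x -67.9 y 1.2 yaw 0.8 | grasp z 34.6 F [-12.5  -9.8   6.8] w 24.0
-14.38542822514448 6.803888182069369
[[2.3, 0.0, 1.1], [2.2, 0.0, 1.0], [2.3, 0.0, 1.1], [2.3, 0.0, 1.0], [2.2, 0.0, 1.1], [2.3, 0.0, 1.1], [2.3, -0.0, 1.0], [2.2, -0.0, 1.1]]
[[-0.1, 0.1, 0.1], [-0.0, 0.1, 0.1], [-0.1, 0.1, 0.0], [-0.0, 0.1, 0.1], [-0.1, 0.1, 0.1], [-0.1, 0.1, 0.1], [-0.0, 0.1, 0.0], [-0.1, 0.1, 0.1]]
max 2.3 0.1 end [456.80357885 -79.22154982  40.95515388]
```

Call:
drive_tool --delta_pos '[[2.2,-0.3,1],[2.2,-0.2,1],[2.3,-0.1,1],[2.3,-0.1,1],[2.3,0,1],[2.3,0,1]]' --rotation '[[0,0,0],[0,0,0],[0,0,0],[0,0,0],[0,0,0],[0,0,0]]' --hand '[-0.48,-0.48,-0.48,-0.48,-0.48,-0.48]'

```text
time_s: 9.57
eef_pos: [452.1, -93.7, 38.9]
ee_rot: [0.791, 0.544, 0.28, 0.006]
ft_force: [-14.2, -12.3, 7.3]
width: 24.3
```

Run:
```python
from h import *
s=where(10,10);print(s["ft_force"][:2]@F,s["ft_force"][:2]@L)
```

```text
t 9.57 implied pack x -63.2 y -0.2 yaw 1.1 | grasp z 33.9 F [-14.2 -12.3   7.3] w 24.3
-17.32741097885623 7.200533981697176
```

The lateral force is suspicious, because the gripper body may be near the block. I'll check the geometry and take a wide wrist view.

Run:
```python
from h import *
np.set_printoptions(precision=0,suppress=True)
s=r.observe();Q=R.from_quat(s["ee_rot"])
for z in(-59,-90,-130):
  for x in(37.5,-37.5):
    print(z,x,s["eef_pos"]+Q.apply([x,94,z]))
C=lambda x,y:(185+x/5,220+y/5)
print("block corner",ray("top",C(638,207),0),ray("top",C(637,178),150),ray("top",C(795,195),0))
w=r.capture("wrist");t=r.capture("side");cv2.imwrite("pics/w7.png",w);cv2.imwrite("pics/s7.png",t)
a=cv2.convertScaleAbs(w,alpha=1.5,beta=15)[:400,130:];b=cv2.resize(t[150:370,220:400],(285,350))
m=np.zeros((400,800,3),np.uint8);m[:,:510]=a;m[:350,512:797]=b
cv2.imwrite("pics/m7.png",m)
```

```text
-59 37.5 [ 516. -117.  135.]
-59 -37.5 [ 497. -182.  102.]
-90 37.5 [ 502. -126.  161.]
-90 -37.5 [ 483. -191.  128.]
-130 37.5 [ 484. -138.  194.]
-130 -37.5 [ 465. -203.  162.]
block corner [ 513. -192.    0.] [ 503. -195.  150.] [ 516. -271.    0.]
```

View pics/m7.png

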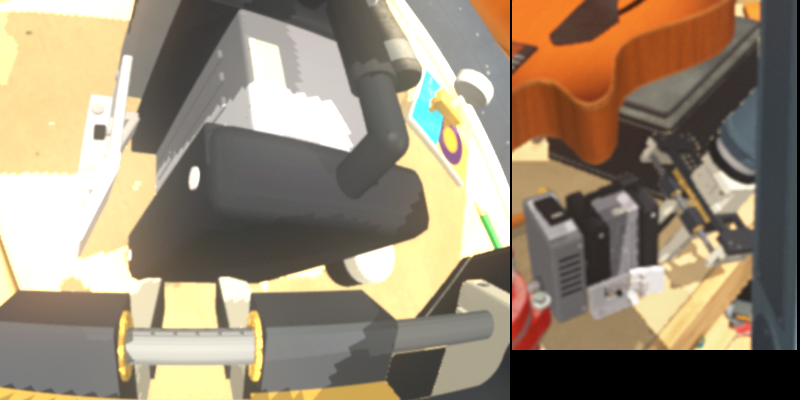

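Run:
```python
from h import *
np.set_printoptions(precision=1,suppress=True)
s=r.observe();Q=R.from_quat(s["ee_rot"])
D=lambda q:np.array([(q[:2]-O)@F,(q[:2]-O)@L])
for n,p,z in[("nb",(262,268),0),("nt",(345,210),120),("ft",(546,235),120),("nt in",(336,130),120),("ft in",(555,175),120),("rail start",(245,172),42),("rail mouth",(212,243),0),("rail fwd",(257,62),42)]:print(n,D(ray("wrist",p,z,s)))
for y in(-12,-29.5,12,29.5):print("tip",y,[(D(q),q[2]) for q in [s["eef_pos"]+Q.apply([x,y,25]) for x in(7.5,-7.5)]])
t=np.radians(s["q"]*0);print(s["q"],(Q.inv()*rot(PSI)).as_rotvec(degrees=True))
# side front-cap etc
S=lambda x,y:(220+(x-512)/285*180,150+y/350*220)
for n,p,z in[("front near top",(578,197),120),("rear near top",(655,185),120)]:print(n,D(ray("side",S(*p),z)))
```

```text
nb [-97.4  28.4]
nt [-105.2   31.6]
ft [-103.5  -32.6]
nt in [-86.8  33.6]
ft in [-82.  -43.5]
rail start [-64.6  45. ]
rail mouth [-86.7  55. ]
rail fwd [-3.3 45.8]
tip -12 [(array([-105.5,   16.1]), np.float64(17.33866787076562)), (array([-118.8,   13.7]), np.float64(10.80880894182129))]
tip -29.5 [(array([-105.8,   32.7]), np.float64(11.835473323019535)), (array([-119.1,   30.3]), np.float64(5.3056143940752065))]
tip 12 [(array([-105. ,   -6.7]), np.float64(24.885906107674536)), (array([-118.3,   -9.1]), np.float64(18.356047178730208))]
tip 29.5 [(array([-104.7,  -23.3]), np.float64(30.38910065542062)), (array([-118. ,  -25.7]), np.float64(23.85924172647629))]
[-0.9  0.3  2.3  1.   0.7 -1.3] [-0.2  2.4  1.1]
front near top [-20.9 -27.4]
rear near top [-115.3   -2.7]
```

The pack's rear is at dock x ≈ -105, which puts its origin near -57.5, so it needs another 5–8 mm. The contact is on the pack and the body still clears the block. I'll push on with a larger step and ease the lateral load.

Call:
drive_tool --delta_pos '[[2.8,-0.7,1.3],[3,-0.5,1.4],[3,-0.3,1.4],[3,-0.2,1.4],[3,-0.2,1.4],[3,-0.2,1.4]]' --rotation '[[0,0.5,0.2],[0,0.5,0.2],[0,0.3,0.2],[0,0.3,0.2],[0,0.3,0],[0,0.3,0]]' --hand '[-0.48,-0.48,-0.48,-0.48,-0.48,-0.48]'

```text
time_s: 10.17
eef_pos: [456.5, -89.1, 37.4]
ee_rot: [0.792, 0.541, 0.284, 0.007]
ft_force: [-15.2, -13.5, 9.4]
width: 24.1
```

```bash
cat >> h.py <<'E'
def tip():
    s=where(10,10);Q=R.from_quat(s["ee_rot"])
    for y in(-20,20):
        q=s["eef_pos"]+Q.apply([7.5,y,25]);print("tip %.1f %.1f z %.1f"%((q[:2]-O)@F,(q[:2]-O)@L,q[2]))
    print("F along %.1f lat %.1f"%(s["ft_force"][:2]@F,s["ft_force"][:2]@L))
    return s
E
python3 -c "
from h import *
tip()"
```

```text
t 10.17 implied pack x -57.1 y -2.7 yaw 0.6 | grasp z 32.4 F [-15.2 -13.5   9.4] w 24.1
tip -99.4 21.6 z 13.4
tip -99.0 -16.3 z 26.1
F along -18.9 lat 7.6
```

Call:
drive_tool --delta_pos '[[3.4,-0.8,0.9],[3.4,-0.6,0.9],[3.4,-0.4,0.9],[3.4,-0.3,0.9],[3.4,-0.3,0.9]]' --rotation '[[0,0.3,0],[0,0.3,0],[0,0.3,0],[0,0.3,0],[0,0.3,0]]' --hand '[-0.48,-0.48,-0.48,-0.48,-0.48]'

```text
time_s: 10.58
eef_pos: [458.3, -84.9, 37.3]
ee_rot: [0.791, 0.543, 0.283, 0.012]
ft_force: [-24.4, -17.8, 12.9]
width: 24.5
```

```bash
python3 -c "
from h import *
tip()"
```

```text
t 10.58 implied pack x -52.6 y -2.2 yaw 0.8 | grasp z 32.3 F [-24.4 -17.8  12.9] w 24.5
tip -95.0 21.7 z 13.1
tip -94.5 -16.1 z 26.1
F along -26.8 lat 13.8
```

Call:
drive_tool --delta_pos '[[3.4,-0.8,0.9],[3.4,-0.6,0.9],[3.4,-0.6,0.9]]' --rotation '[[0,0,0],[0,0,0],[0,0,0]]' --hand '[-0.48,-0.48,-0.48]'

```text
time_s: 10.83
eef_pos: [458.9, -84.8, 37.3]
ee_rot: [0.793, 0.543, 0.275, 0.021]
ft_force: [-18.8, -15.8, 9.7]
width: 24.6
```

```bash
python3 -c "
from h import *
tip()"
```

```text
t 10.83 implied pack x -52.3 y -2.7 yaw 0.8 | grasp z 32.2 F [-18.8 -15.8   9.7] w 24.6
tip -95.1 21.0 z 12.6
tip -94.6 -16.7 z 25.8
F along -22.5 lat 9.8
```

The pack has stalled against the stop, with the tip implying an origin near -47.3. I'll back straight off and then check that it stays. I'll also locate the vice and the guitar horn to get clearance for the switch press.

Run:
```python
from h import *
np.set_printoptions(precision=0,suppress=True)
for n,p in[("horn tip",(185+310/5,220+160/5)),("horn left",(185+253/5,220+100/5)),("horn neck side",(185+270/5,220+15/5)),("vice right edge",(178,275)),("vice flange",(180,297)),("vice bolt",(147,262)),("neck lower edge at 200",(205,197))]:
    print(n,[ray("top",p,z)[:2] for z in(100,150,200,250)])
for n,p in[("s bolt",(183,290)),("s right flange",(243,345)),("s horn bottom",(272,252))]:
    print(n,[ray("side",p,z)[:2] for z in(0,100,150,200,250)])
P=O+21*F+20*L;print("press",P)
b=pusher(-47,0,0,gap=45,lat=14,c=10,z=45);b2=pusher(-47,0,0,gap=70,lat=60,c=10,z=200)
plan([b,b2],[5,8])
```

```text
horn tip [array([524., -41.]), array([515., -48.]), array([507., -54.]), array([498., -61.])]
horn left [array([553., -15.]), array([544., -22.]), array([534., -29.]), array([525., -37.])]
horn neck side [array([594., -23.]), array([583., -30.]), array([572., -37.]), array([561., -44.])]
vice right edge [array([474., 120.]), array([468., 108.]), array([461.,  95.]), array([454.,  83.])]
vice flange [array([423., 115.]), array([418., 103.]), array([413.,  90.]), array([408.,  78.])]
vice bolt [array([507., 193.]), array([499., 178.]), array([491., 164.]), array([483., 149.])]
neck lower edge at 200 [array([660.,  58.]), array([646.,  48.]), array([633.,  38.]), array([620.,  28.])]
s bolt [array([737.,  20.]), array([640.,  87.]), array([592., 121.]), array([544., 154.]), array([495., 188.])]
s right flange [array([520.,  63.]), array([455., 123.]), array([423., 154.]), array([391., 184.]), array([359., 215.])]
s horn bottom [array([ 662., -206.]), array([ 576., -105.]), array([533., -55.]), array([491.,  -4.]), array([448.,  46.])]
press [508.  40.]
[[-5.9, -0.7, -6.1], [-5.8, -0.6, -6.2], [-5.7, -0.6, -6.2], [-5.7, -0.7, -6.3], [-5.5, -0.6, -6.4], [7.4, 0.5, -19.1], [7.4, 0.5, -19.0], [7.4, 0.5, -19.1], [7.3, 0.5, -19.1], [7.4, 0.5, -19.0], [7.4, 0.5, -19.1], [7.4, 0.5, -19.1], [7.4, 0.5, -19.0]]
[[0.2, 0.8, 0.3], [0.1, 0.7, 0.2], [0.2, 0.8, 0.3], [0.2, 0.8, 0.3], [0.2, 0.7, 0.3], [-0.0, 0.0, -0.0], [-0.0, 0.0, -0.0], [-0.0, 0.0, -0.0], [-0.0, 0.0, -0.0], [-0.0, 0.0, -0.0], [-0.0, 0.0, -0.0], [-0.0, 0.0, -0.0], [-0.0, 0.0, -0.0]]
max 19.1 0.8 end [ 382. -119.  205.]
```

Call:
drive_tool --delta_pos '[[-6,-0.7,-4],[-6,-0.7,-5.5],[-6,-0.7,-6],[-6,-0.7,-6],[-6,-0.7,-6],[-4,-0.5,-12],[3,-0.5,-19],[7.4,0,-19],[7.4,0,-19],[7.4,0,-19],[7.4,0,-19],[7.4,0,-19],[7.4,0,-19],[0,0,0]]' --rotation '[[0,0.5,0],[0,0.8,0.3],[0,0.8,0.3],[0,0.8,0.3],[0,0.8,0.3],[0,0,0],[0,0,0],[0,0,0],[0,0,0],[0,0,0],[0,0,0],[0,0,0],[0,0,0],[0,0,0]]' --hand '[-0.48,-0.48,-0.48,-0.48,-0.48,-0.74,-0.74,-0.74,-0.74,-0.74,-0.74,-0.74,-0.74,-0.74]'

```text
time_s: 12.0
eef_pos: [371.8, -117.0, 191.2]
ee_rot: [0.788, 0.534, 0.307, -0.012]
ft_force: [0.2, 0.3, 0.0]
width: 12.3
```

Run:
```python
from h import *
np.set_printoptions(precision=1,suppress=True,linewidth=150)
s=where(0,10);w=r.capture("wrist");t=r.capture("side");cv2.imwrite("pics/w8.png",w);cv2.imwrite("pics/s8.png",t)
D=lambda q:np.array([(q[:2]-O)@F,(q[:2]-O)@L])
# rectified dock-frame maps at z=0 and 120/40 from wrist, 1mm/px x in[-150,0], y in[-60,70]
def ortho(z):
    U=np.zeros((131,151,2),np.float32)
    for i,y in enumerate(range(-60,71)):
        for j,x in enumerate(range(-150,1)): U[i,j]=proj("wrist",np.r_[O+F*x+L*y,z],s)
    return cv2.cvtColor(cv2.remap(w,U[...,0],U[...,1],cv2.INTER_LINEAR),cv2.COLOR_BGR2GRAY)
A=ortho(0)
for y in(-30,-20,-10,0,10,20,30): print("z0 y",y,"x=-130..-85",A[y+60,20:66:3])
B=ortho(120)
for y in(-20,0,20): print("z120 y",y,B[y+60,20:66:3])
for x in(-90,-85,-80): print("z120 x",x,"y-60..",B[0:131:5,x+150])
```

```text
t 12.00 implied pack x -119.7 y 69.9 yaw -0.3 | grasp z 186.4 F [0.2 0.3 0. ] w 12.3Traceback (most recent call last):
  File "<stdin>", line 11, in <module>
  File "<stdin>", line 9, in ortho
  File "h.py", line 12, in proj
    p=r.camera_params(n)
ValueError: time passes only in moves, steps and waits
```

```bash
cat > o.py <<'E'
from h import *
import functools
r_cp=functools.lru_cache(None)(r.camera_params)
import h
class _C: camera_params=staticmethod(r_cp)
h.r=_C
np.set_printoptions(precision=0,suppress=True,linewidth=220)
def ortho(n,img,s,z,xs,ys):
    U=np.array([[h.proj(n,np.r_[O+F*x+L*y,z],s) for x in xs] for y in ys],np.float32)
    return cv2.cvtColor(cv2.remap(img,U[...,0],U[...,1],cv2.INTER_LINEAR),cv2.COLOR_BGR2GRAY)
E
python3 - <<'E'
from o import *
s=r.observe();w=cv2.imread("pics/w8.png")
print("cols x",list(range(-130,-79,3)))
A=ortho("wrist",w,s,0,range(-130,-79,3),range(-45,46,10))
for y,a in zip(range(-45,46,10),A):print("z0",y,a)
B=ortho("wrist",w,s,120,range(-130,-79,3),range(-45,46,10))
for y,a in zip(range(-45,46,10),B):print("z120",y,a)
C=ortho("wrist",w,s,30,range(-60,1,3),range(20,61,2))
print("z30 cols",list(range(-60,1,3)))
for y,a in zip(range(20,61,2),C):print(y,a)
E
```

```text
cols x [-130, -127, -124, -121, -118, -115, -112, -109, -106, -103, -100, -97, -94, -91, -88, -85, -82]
z0 -45 [146 161 162 164 163 163 164 165 166 166 167 167 157  84  52  51  51]
z0 -35 [138 145 145 153 162 164 167 167 168 167 168 148  63  53  53  52  52]
z0 -25 [144 145 145 146 158 165 164 167 167 168 169 149  69  56  56  55  55]
z0 -15 [146 147 147 147 149 166 168 168 171 171 170 152  70  61  59  59  57]
z0 -5 [ 77  80  88 116 221 231 235 227 232 215 223 186  76  65  64  62  62]
z0 5 [238 238 238 237 237 236 237 236 234 234 235 233  98  69  68  67  65]
z0 15 [238 239 239 239 238 238 238 238 237 237 237 234 108  73  73  72  71]
z0 25 [ 87  91  97 195 237 238 238 237 239 237 237 231 111  76  77  76  76]
z0 35 [152 153 153 169 237 239 239 239 239 238 237 236 226 181 135 115 140]
z0 45 [153 153 189 239 239 239 240 240 239 239 240 239 238 223 170 155 149]
z120 -45 [164 220 223 222 223 221 222 221 219 170 163 164 144 159 176 172 167]
z120 -35 [141 201 222 222 221 221 220 220 204 159 153  99  69  67  67  65  65]
z120 -25 [ 61  76 117 131 131 120  98 134 137  62  59  62  61  60  59  58  
[... 1756 characters left out ...]
 230 171 169 167 166 166 166 168 169 170 169 170 170 168 164 158 154 153 153]
48 [240 199 160 141 142 138 135 133 133 138 137 129 127 129 131 130 127 126 124 123 120]
50 [172 155 155 163 163 158 133 109 120 157 156 122 120 120 120 119 119 118 117 110 102]
52 [174 163 169 174 172 164  84  65  91 163 162 124 121 119 120 119 121 119 107 104 117]
54 [162 146 148 148 149 142  69  60  81 143 144 134 131 131 132 130 132 131 121 124 130]
56 [168 163 164 163 163 156  97  88 119 163 165 165 164 165 164 152 139 140 139 140 140]
58 [166 172 174 174 174 172 162 160 167 174 173 169 159 170 174 159 139 140 140 141 141]
60 [156 168 176 176 176 175 174 175 175 174 173 152 151 160 173 158 140 140 140 140 141]
```

The checks agree. The pack's rear base edge is at dock x ≈ -95.5 and square, so its origin is near -48. The bright pawl nose fills x -36..-27 down to y ≈ 33, directly behind the front cap's rear edge at about -24.5, so the catch is in. Next is the switch.

```bash
cat >> h.py <<'E'
PR=O+21*F+20*L
def corner(s): return s["eef_pos"]+R.from_quat(s["ee_rot"]).apply([-7.5,-(s["width"]/2+8.75),25])
def press(x,y,z,T=None,w=12.3):
    T=T or rot(0,50,0)
    return np.array([x,y,z])-T.apply([-7.5,-(w/2+8.75),25])+T.apply([0,0,6]),T
E
python3 - <<'E'
from h import *
print(PR)
plan([press(PR[0]-60,PR[1]-20,215),press(PR[0],PR[1],175)],[11,5])
E
```

```text
[507.97146684  40.01757786]
[[12.7, 1.4, 2.9], [12.8, -0.0, 3.2], [12.7, -1.3, 3.2], [12.5, -2.5, 3.3], [12.1, -3.9, 3.2], [11.7, -5.0, 3.2], [11.1, -6.3, 3.0], [10.5, -7.4, 2.9], [9.7, -8.5, 2.6], [8.9, -9.4, 2.2], [8.0, -10.3, 2.0], [1.6, -4.0, 14.3], [1.5, -4.0, 14.4], [1.6, -4.0, 14.3], [1.6, -4.0, 14.3], [1.6, -4.1, 14.3]]
[[-2.6, 0.6, 5.3], [-2.6, 0.6, 5.2], [-2.6, 0.6, 5.3], [-2.6, 0.6, 5.2], [-2.6, 0.6, 5.3], [-2.6, 0.7, 5.3], [-2.6, 0.6, 5.2], [-2.7, 0.6, 5.3], [-2.6, 0.6, 5.3], [-2.6, 0.6, 5.2], [-2.6, 0.6, 5.3], [0.0, -0.0, -0.0], [0.0, -0.0, -0.0], [0.0, -0.0, -0.0], [0.0, -0.0, -0.0], [0.0, -0.0, -0.0]]
max 14.4 5.3 end [493.64095243  25.16678747 196.86220726]
```

Call:
drive_tool --delta_pos '[[12.7,1.4,2.9],[12.8,0,3.2],[12.7,-1.3,3.2],[12.5,-2.5,3.3],[12.1,-3.9,3.2],[11.7,-5.0,3.2],[11.1,-6.3,3.0],[10.5,-7.4,2.9],[9.7,-8.5,2.6],[8.9,-9.4,2.2],[8.0,-10.3,2.0],[0,0,0]]' --rotation '[[-2.6,0.6,5.3],[-2.6,0.6,5.3],[-2.6,0.6,5.3],[-2.6,0.6,5.3],[-2.6,0.6,5.3],[-2.6,0.6,5.3],[-2.6,0.6,5.3],[-2.6,0.6,5.3],[-2.6,0.6,5.3],[-2.6,0.6,5.3],[-2.6,0.6,5.3],[0,0,0]]' --hand '[-0.74,-0.74,-0.74,-0.74,-0.74,-0.74,-0.74,-0.74,-0.74,-0.74,-0.74,-0.74]'

```text
time_s: 13.1
eef_pos: [433.5, 13.5, 224.5]
ee_rot: [0.909, -0.028, 0.415, -0.017]
ft_force: [-0.1, 0.4, -0.9]
width: 12.1
```

Run:
```python
from h import *
s=r.observe();print(corner(s),s["ft_force"],s["q"])
plan([press(PR[0]-5,PR[1],175)],[7])
```

```text
[448.05373901  28.91741173 203.30129108] [-0.08401653  0.35048552 -0.90270629] [-0.61905644 -0.38222681  2.48791916  1.05354575  0.53594454  0.21095356]
[[2.1, -1.7, 8.6], [2.0, -1.8, 8.5], [2.1, -1.7, 8.6], [2.0, -1.7, 8.5], [2.1, -1.7, 8.6], [2.0, -1.7, 8.6], [2.0, -1.7, 8.5]]
[[-0.1, 0.1, -0.5], [-0.0, 0.2, -0.6], [-0.1, 0.1, -0.5], [-0.0, 0.2, -0.5], [-0.1, 0.1, -0.6], [-0.0, 0.1, -0.5], [-0.1, 0.2, -0.5]]
max 8.6 0.6 end [488.59088765  25.14609112 196.82120397]
```

Call:
drive_tool --delta_pos '[[2,-1.7,8.6],[2,-1.7,8.6],[2,-1.7,8.6],[2,-1.7,8.6],[2,-1.7,8.6],[2,-1.7,8.6],[2,-1.7,8.6],[0,0,0]]' --rotation '[[0,0.1,-0.5],[0,0.1,-0.5],[0,0.1,-0.5],[0,0.1,-0.5],[0,0.1,-0.5],[0,0.1,-0.5],[0,0.1,-0.5],[0,0,0]]' --hand '[-0.74,-0.74,-0.74,-0.74,-0.74,-0.74,-0.74,-0.74]'

```text
time_s: 13.77
eef_pos: [485.9, 28.8, 182.1]
ee_rot: [0.912, 0.019, 0.411, -0.005]
ft_force: [-0.0, -0.3, 0.0]
width: 12.2
```

Run:
```python
from h import *
s=r.observe();print(corner(s),s["ft_force"],s["q"])
plan([press(PR[0]-1,PR[1],151),press(PR[0]-1,PR[1],133)],[6,8])
```

```text
[499.11393644  44.06482608 159.79182929] [-0.00707525 -0.28131563  0.03479446] [-0.41156084 -0.10239919  2.46265328  1.61346008  0.32798342 -0.35891156]
[[-0.4, 0.7, 1.8], [-0.5, 0.6, 1.9], [-0.4, 0.6, 1.8], [-0.5, 0.7, 1.9], [-0.4, 0.6, 1.8], [-0.5, 0.6, 1.9], [-1.7, 0.0, 1.4], [-1.7, 0.0, 1.5], [-1.8, 0.0, 1.4], [-1.7, 0.0, 1.5], [-1.7, 0.0, 1.4], [-1.7, 0.0, 1.5], [-1.7, 0.0, 1.4], [-1.8, 0.0, 1.4]]
[[-0.2, 0.2, 0.3], [-0.3, 0.3, 0.3], [-0.2, 0.2, 0.3], [-0.2, 0.3, 0.2], [-0.3, 0.2, 0.3], [-0.2, 0.3, 0.3], [-0.0, -0.0, 0.0], [-0.0, -0.0, 0.0], [-0.0, -0.0, 0.0], [-0.0, -0.0, 0.0], [-0.0, -0.0, 0.0], [-0.0, -0.0, 0.0], [-0.0, -0.0, 0.0], [-0.0, -0.0, 0.0]]
max 1.9 0.3 end [492.58138276  25.15870012 154.81025714]
```

Run:
```python
from h import *
T=rot(0,45,0)
plan([press(PR[0]-1,PR[1]-1,152,T),press(PR[0]-1,PR[1]-1,134,T)],[6,8])
```

```text
[[0.0, 0.8, 1.8], [0.1, 0.9, 1.9], [0.1, 0.8, 1.8], [0.1, 0.8, 1.9], [0.2, 0.8, 1.8], [0.1, 0.8, 1.9], [-1.6, 0.0, 1.6], [-1.6, 0.0, 1.6], [-1.6, 0.0, 1.6], [-1.5, 0.0, 1.6], [-1.6, 0.0, 1.6], [-1.6, 0.0, 1.5], [-1.6, 0.0, 1.6], [-1.6, 0.0, 1.6]]
[[-0.2, -0.6, 0.3], [-0.2, -0.6, 0.3], [-0.3, -0.6, 0.3], [-0.2, -0.5, 0.3], [-0.2, -0.6, 0.3], [-0.2, -0.6, 0.3], [-0.0, -0.0, -0.0], [-0.0, -0.0, -0.0], [-0.0, -0.0, -0.0], [-0.0, -0.0, -0.0], [-0.0, -0.0, -0.0], [-0.0, -0.0, -0.0], [-0.0, -0.0, -0.0], [-0.0, -0.0, -0.0]]
max 1.9 0.6 end [494.57393916  24.12655009 156.99465939]
```

Call:
drive_tool --delta_pos '[[0.5,0.9,1.8],[0.5,0.9,1.8],[0.5,0.9,1.8],[0.5,0.9,1.8],[0.5,0.9,1.8],[0.5,0.9,1.8],[0,0,0]]' --rotation '[[-0.2,-0.6,0.3],[-0.2,-0.6,0.3],[-0.2,-0.6,0.3],[-0.2,-0.6,0.3],[-0.2,-0.6,0.3],[-0.2,-0.6,0.3],[0,0,0]]' --hand '[-0.74,-0.74,-0.74,-0.74,-0.74,-0.74,-0.74]'

```text
time_s: 14.35
eef_pos: [491.7, 17.0, 167.4]
ee_rot: [0.928, 0.002, 0.372, -0.002]
ft_force: [0.2, -0.3, -0.2]
width: 12.0
```

Run:
```python
from h import *
s=r.observe();print(corner(s),PR,s["ft_force"],s["q"])
plan([press(PR[0]-1,PR[1]-1,134,R.from_quat(s["ee_rot"]))],[8])
```

```text
[503.44931068  31.88052218 144.19245373] [507.97146684  40.01757786] [ 0.15174343 -0.31994128 -0.22639669] [-0.38763121 -0.05993185  2.4035666   1.30328789  0.27901259 -0.01261422]
[[-0.6, -0.9, 1.2], [-0.5, -0.8, 1.3], [-0.6, -0.9, 1.2], [-0.5, -0.9, 1.2], [-0.6, -0.9, 1.2], [-0.6, -0.8, 1.3], [-0.5, -0.9, 1.2], [-0.6, -0.9, 1.2]]
[[0.0, 0.0, 0.0], [0.0, 0.0, 0.0], [0.0, 0.0, 0.0], [0.0, 0.0, 0.0], [0.0, 0.0, 0.0], [0.0, 0.0, 0.0], [0.0, 0.0, 0.0], [0.0, 0.0, 0.0]]
max 1.3 0.0 end [495.1655898  24.0408951 157.2452738]
```

q5 is near its lower limit, because the forearm lines up with the tool. I'll lift a little, make the tool more upright and yaw it slightly before pressing.

Call:
drive_tool --delta_pos '[[1,0,-0.5],[1,-0.6,-0.5],[1,-0.6,-0.5],[1,-0.6,0],[1,-0.6,0],[1,-0.6,0],[0,0,0]]' --rotation '[[0.6,-1.2,-0.6],[0.6,-1.2,-0.6],[0.6,-1.2,-0.6],[0.6,-1.2,-0.6],[0.6,-1.2,-0.6],[0.6,-1.2,-0.6],[0,0,0]]' --hand '[-0.74,-0.74,-0.74,-0.74,-0.74,-0.74,-0.74]'

```text
time_s: 14.93
eef_pos: [487.2, 15.0, 164.9]
ee_rot: [0.952, 0.047, 0.3, -0.021]
ft_force: [-0.2, -0.1, -0.1]
width: 12.1
```

Run:
```python
from h import *
np.set_printoptions(precision=2,suppress=True)
s=r.observe();c=corner(s);print(c,(c[:2]-O)@F,(c[:2]-O)@L,s["ft_force"],s["q"]);Q=R.from_quat(s["ee_rot"]);print(Q.as_matrix()[:,2])
for y in(94,-94):print("body fwd",s["eef_pos"]+Q.apply([37.5,y,-59]))
plan([press(PR[0]-2,PR[1]-2,134,Q)],[8])
```

```text
[493.83  30.86 140.27] 6.492489112213324 28.572057778270732 [-0.17 -0.07 -0.11] [-0.42 -0.05  2.29  0.71  0.46  0.48]
[ 0.57  0.07 -0.82]
body fwd [493.69 -79.67 233.58]
body fwd [474.6  107.35 235.83]
[[0.9, -0.7, 1.6], [0.8, -0.7, 1.5], [0.9, -0.7, 1.6], [0.8, -0.8, 1.6], [0.9, -0.7, 1.5], [0.8, -0.7, 1.6], [0.9, -0.7, 1.6], [0.8, -0.7, 1.5]]
[[0.0, 0.0, 0.0], [0.0, 0.0, 0.0], [0.0, 0.0, 0.0], [0.0, 0.0, 0.0], [0.0, 0.0, 0.0], [0.0, 0.0, 0.0], [0.0, 0.0, 0.0], [0.0, 0.0, 0.0]]
max 1.6 0.0 end [499.29  22.04 158.61]
```

Run:
```python
from h import *
T=rot(-3,34,0);p=O+18*F+20*L;print(p)
plan([press(494,31,158,T),press(p[0],p[1],156,T)],[5,4])
t=press(p[0],p[1],138,T)[0]-T.apply([0,0,6])
for y in(94,-94):print("body fwd",t+T.apply([37.5,y,-59]),"low",t+T.apply([-37.5,y,-59]))
```

```text
[506.6328734   37.33277477]
[[1.8, -0.4, -3.1], [1.8, -0.3, -3.2], [1.8, -0.4, -3.1], [1.7, -0.3, -3.2], [1.8, -0.3, -3.2], [2.3, -1.8, 2.1], [2.2, -1.7, 2.2], [2.3, -1.8, 2.1], [2.2, -1.7, 2.1]]
[[-1.1, -0.2, 1.4], [-1.1, -0.2, 1.4], [-1.1, -0.2, 1.3], [-1.2, -0.2, 1.4], [-1.1, -0.2, 1.4], [0.0, 0.0, -0.0], [0.0, 0.0, -0.0], [0.0, 0.0, -0.0], [0.0, 0.0, -0.0]]
max 3.2 1.4 end [498.05537218  22.83651813 180.92091634]
body fwd [491.28122089 -70.91212769 232.80283675] low [429.18861549 -67.65799213 190.86336899]
body fwd [501.12038067 116.83022484 232.80283675] low [439.02777526 120.0843604  190.86336899]
```

Run:
```python
from h import *
T=rot(-8,36,0);p=O+17*F+20*L
plan([press(492,33,160,T),press(p[0],p[1],156,T)],[6,5])
```

```text
[[1.2, -0.9, -3.2], [1.1, -0.8, -3.2], [1.1, -0.8, -3.2], [1.1, -0.7, -3.3], [1.1, -0.7, -3.3], [1.1, -0.7, -3.2], [1.7, -1.1, 2.2], [1.8, -1.0, 2.3], [1.7, -1.1, 2.2], [1.7, -1.1, 2.2], [1.8, -1.1, 2.3]]
[[-1.4, 0.2, 1.8], [-1.5, 0.2, 1.8], [-1.4, 0.1, 1.8], [-1.4, 0.2, 1.8], [-1.5, 0.2, 1.8], [-1.4, 0.1, 1.9], [0.0, 0.0, -0.0], [0.0, 0.0, -0.0], [0.0, 0.0, -0.0], [0.0, 0.0, -0.0], [0.0, 0.0, -0.0]]
max 3.3 1.9 end [495.63233904  22.91326822 180.6349832 ]
```

Call:
drive_tool --delta_pos '[[1.2,-0.8,-3.2],[1.1,-0.8,-3.2],[1.1,-0.8,-3.2],[1.1,-0.7,-3.2],[1.1,-0.7,-3.2],[1.1,-0.7,-3.2],[0,0,0]]' --rotation '[[-1.4,0.2,1.8],[-1.4,0.2,1.8],[-1.4,0.2,1.8],[-1.4,0.2,1.8],[-1.4,0.2,1.8],[-1.4,0.2,1.8],[0,0,0]]' --hand '[-0.74,-0.74,-0.74,-0.74,-0.74,-0.74,-0.74]'

```text
time_s: 15.52
eef_pos: [473.8, 14.6, 177.6]
ee_rot: [0.95, -0.072, 0.302, 0.022]
ft_force: [-0.5, 0.5, -0.3]
width: 12.3
```

```bash
cat >> h.py <<'E'
def pstat():
    np.set_printoptions(precision=2,suppress=True)
    s=r.observe();c=corner(s);Q=R.from_quat(s["ee_rot"]);z=Q.as_matrix()[:,2]
    print("t",s["time_s"],"corner",c,"dock",(c[:2]-O)@F,(c[:2]-O)@L,"F",s["ft_force"],"q5",s["q"][4],"tilt",np.degrees(np.arccos(-z[2])),"psi",np.degrees(np.arctan2(z[1],z[0])))
    for y in(94,-94):print("body fwd",s["eef_pos"]+Q.apply([37.5,y,-59]))
    return s,Q
E
python3 - <<'E'
from h import *
s,Q=pstat()
p=O+17*F+20*L
plan([press(p[0],p[1],156,Q)],[5])
E
```

```text
t 15.5167 corner [484.25  28.09 152.87] dock -0.2625061159641125 35.90864512493723 F [-0.5   0.47 -0.33] q5 0.34094359698128784 tilt 35.27617206299933 psi -8.456554573898652
body fwd [456.22 -78.01 247.19]
body fwd [484.46 107.86 247.61]
[[3.7, -2.3, 1.9], [3.7, -2.3, 1.8], [3.7, -2.3, 1.9], [3.7, -2.3, 1.8], [3.7, -2.3, 1.9]]
[[0.0, 0.0, 0.0], [0.0, 0.0, 0.0], [0.0, 0.0, 0.0], [0.0, 0.0, 0.0], [0.0, 0.0, 0.0]]
max 3.7 0.0 end [495.75  22.85 180.7 ]
```

Call:
drive_tool --delta_pos '[[3.8,-2.3,1.5],[3.8,-2.3,1.5],[3.8,-2.3,1.5],[3.8,-2.3,1.5],[3.8,-2.3,1.5],[0,0,0]]' --rotation '[[0,0,0],[0,0,0],[0,0,0],[0,0,0],[0,0,0],[0,0,0]]' --hand '[-0.74,-0.74,-0.74,-0.74,-0.74,-0.74]'

```text
time_s: 16.02
eef_pos: [493.0, 22.4, 178.6]
ee_rot: [0.952, -0.068, 0.298, 0.022]
ft_force: [0.7, -0.1, 0.3]
width: 12.0
```

Run:
```python
from h import *
s,Q=pstat()
p=O+17*F+20*L
plan([press(p[0],p[1],150,Q),press(p[0],p[1],134,Q)],[4,8])
```

```text
t 16.0167 corner [503.08  35.8  153.74] dock 15.04571524986945 22.499597285248544 F [ 0.73 -0.12  0.33] q5 0.34956287823904325 tilt 34.72255835732699 psi -8.272058541210637
body fwd [476.86 -70.18 248.53]
body fwd [503.63 115.9  248.33]
[[0.1, -0.2, 1.2], [0.1, -0.3, 1.2], [0.0, -0.2, 1.2], [0.1, -0.2, 1.2], [-1.1, -0.0, 1.6], [-1.2, -0.0, 1.7], [-1.1, -0.0, 1.6], [-1.1, -0.0, 1.7], [-1.2, -0.0, 1.6], [-1.1, -0.0, 1.6], [-1.2, -0.0, 1.7], [-1.1, -0.0, 1.6]]
[[0.0, 0.0, 0.0], [0.0, 0.0, 0.0], [0.0, 0.0, 0.0], [0.0, 0.0, 0.0], [0.0, 0.0, 0.0], [0.0, 0.0, 0.0], [0.0, 0.0, 0.0], [0.0, 0.0, 0.0], [0.0, 0.0, 0.0], [0.0, 0.0, 0.0], [0.0, 0.0, 0.0], [0.0, 0.0, 0.0]]
max 1.7 0.0 end [496.05  22.84 158.85]
```

Call:
drive_tool --delta_pos '[[0.1,-0.2,1.2],[0.1,-0.2,1.2],[0.1,-0.2,1.2],[0.1,-0.2,1.2],[-1.1,0,1.6],[-1.1,0,1.6],[-1.1,0,1.6],[-1.1,0,1.6]]' --rotation '[[0,0,0],[0,0,0],[0,0,0],[0,0,0],[0,0,0],[0,0,0],[0,0,0],[0,0,0]]' --hand '[-0.74,-0.74,-0.74,-0.74,-0.74,-0.74,-0.74,-0.74]'

```text
time_s: 16.68
eef_pos: [496.7, 22.9, 166.4]
ee_rot: [0.952, -0.067, 0.298, 0.022]
ft_force: [-2.8, 1.0, 3.7]
width: 12.2
```

Run:
```python
from h import *
s,Q=pstat()
```

```text
t 16.6833 corner [506.83  36.45 141.51] dock 17.293902470049094 19.428793311864766 F [-2.78  0.95  3.67] q5 0.3067446715345535 tilt 34.751224601363845 psi -8.201120675230392
body fwd [480.75 -69.63 236.34]
body fwd [507.18 116.5  236.06]
```

Contact is at about 3.7 N, with the tip at 141.5 and still going down. I'll press further.

Call:
drive_tool --delta_pos '[[-1.1,0,1.6],[-1.1,0,1.6],[-1.1,0,1.6],[-1.1,0,1.6],[-1.1,0,1.6]]' --rotation '[[0,0,0],[0,0,0],[0,0,0],[0,0,0],[0,0,0]]' --hand '[-0.74,-0.74,-0.74,-0.74,-0.74]'

```text
time_s: 17.1
eef_pos: [497.2, 23.3, 162.2]
ee_rot: [0.95, -0.065, 0.303, 0.023]
ft_force: [-29.0, -1.7, 34.3]
width: 12.1
```

Run:
```python
from h import *
s,Q=pstat()
```

```text
t 17.1 corner [507.55  36.69 137.4 ] dock 17.83733443734002 18.89478312013713 F [-28.99  -1.7   34.31] q5 0.2740734487428611 tilt 35.38900195248802 psi -8.202018790236485
body fwd [480.75 -69.1  232.31]
body fwd [506.67 117.1  231.66]
```

Bottomed out at 137 mm with 34 N, so the rocker is down. I'll retreat up and back.

Call:
drive_tool --delta_pos '[[1,0,-2],[2,0,-4],[2.5,0,-6],[2,0,-8],[0,0,-10],[-2,0,-10],[-2,0,-10],[-2,0,-10],[0,0,0]]' --rotation '[[0,0,0],[0,0,0],[0,0,0],[0,0,0],[0,0,0],[0,0,0],[0,0,0],[0,0,0],[0,0,0]]' --hand '[-0.74,-0.74,-0.74,-0.74,-0.74,-0.74,-0.74,-0.74,-0.74]'

```text
time_s: 17.85
eef_pos: [461.5, 28.1, 214.6]
ee_rot: [0.951, -0.066, 0.302, 0.023]
ft_force: [-0.6, -0.0, 0.3]
width: 12.2
```

Run:
```python
from h import *
s,Q=pstat()
w=r.capture("wrist");t=r.capture("side");cv2.imwrite("pics/w9.png",w);cv2.imwrite("pics/s9.png",t)
from o import *
print("switch side view, before(s8)/after(s9), z=141; rows dock y -40..40, cols x 3..39 step 4")
for n in("s8","s9"):
    A=ortho("side",cv2.imread(f"pics/{n}.png"),None,141,range(-2,44,4),range(-44,45,4))
    print(n);print(A)
d=cv2.absdiff(cv2.imread("pics/s8.png"),cv2.imread("pics/s9.png")).max(2)
print("pack region diff",d[240:330,262:300].mean(), "side obj diff jar",d[265:290,266:285].mean(),"hex",d[390:440,235:280].mean())
```

```text
t 17.85 corner [471.78  41.55 189.79] dock 6.220995339386401 53.070032322625394 F [-0.57 -0.02  0.34] q5 0.4694510460585076 tilt 35.25137675829351 psi -8.272751081328996
body fwd [445.14 -64.29 284.78]
body fwd [471.17 121.9  284.05]
switch side view, before(s8)/after(s9), z=141; rows dock y -40..40, cols x 3..39 step 4
s8
[[231 231 231 231 231 234 233 233 232 233 233 233]
 [232 232 232 230 230 236 235 230 232 235 234 233]
 [231 232 232 230 222 235 234 224 223 233 231 231]
 [231 231 232 225 193 216 216 198 184 200 199 197]
 [231 232 231 206 157 155 154 148 142 146 156 153]
 [233 234 232 199 153 119 121 122 119 124 155 175]
 [232 233 234 200 131  74  72  71  70  74 118 187]
 [188 203 229 199 111  54  54  55  55  54  92 185]
 [ 83 101 179 186  92  53  56  57  56  54  86 174]
 [ 52  51 104 174  80  54  56  53  55  55  87 163]
 [ 54  51  62 121  76  54  55  55  55  55  98 163]
 [ 54  53  53  84  69  52  54  54  55  56 111 165]
 [ 54  53  53  68  61  56  54  55  53  54 114 170]
 [ 55  52  52  64  65  86  90  84  57  55 117 168]
 [ 54  52  50  56  72 122 133 122  79  58 126 166]
 [ 51  52 
[... 969 characters left out ...]
119 160 157 111  56  55  56  53  54 115 164]
 [ 61 122 161 160 110  55  55  55  56  53 109 166]
 [ 62 121 158 158 108  55  55  56  53  52 103 165]
 [ 63 123 151 156 100  52  53  53  53  52  96 161]
 [ 59 120 140 154  96  59  73  72  66  51  89 160]
 [ 75 128 133 146 108  86 141 144 123  58  82 158]
 [140 148 153 152 124  80 140 145 129  66  77 156]
 [142 151 158 159 120  57  68  70  67  50  70 161]
 [ 77 113 138 157 134  57  50  48  51  49  68 169]
 [ 49  59  79 134 174 116  95  93  95  99 114 173]
 [ 52  48  46 106 189 186 172 169 166 179 185 187]
 [ 53  50  48  94 166 178 182 182 175 180 183 182]]
pack region diff 33.717251461988305 side obj diff jar 36.77263157894737 hex 68.75555555555556
```

The rocker map shows the switch flipped: its far end is now raised and its near end is down. The gripper partly covers the view, so I'll move it aside for a clean last check.

Call:
drive_tool --delta_pos '[[2,10,-4],[3,22,-5],[3,25,-5],[3,25,-5],[3,25,-5],[3,25,-5],[3,25,-5],[3,25,-5],[3,25,-5],[0,0,0],[0,0,0]]' --rotation '[[0,0,0],[0,0,0],[0,0,0],[0,0,0],[0,0,0],[0,0,0],[0,0,0],[0,0,0],[0,0,0],[0,0,0],[0,0,0]]' --hand '[-0.74,-0.74,-0.74,-0.74,-0.74,-0.74,-0.74,-0.74,-0.74,-0.74,-0.74]'

```text
time_s: 18.87
eef_pos: [429.5, -188.5, 262.5]
ee_rot: [0.952, -0.065, 0.3, 0.022]
ft_force: [0.5, 1.0, -0.0]
width: 11.9
```

Run:
```python
from h import *
s,Q=pstat()
w=r.capture("wrist");t=r.capture("side");p=r.capture("top");cv2.imwrite("pics/w10.png",w);cv2.imwrite("pics/s10.png",t);cv2.imwrite("pics/t10.png",p)
from o import *
S=[cv2.imread(f"pics/{n}.png") for n in("s8","s10")]
for i in S:print(ortho("side",i,None,141,range(-2,44,4),range(-44,45,8)))
d=cv2.absdiff(*S).max(2)
print("side diff dock lower/rail",d[300:350,255:320].mean(),"pack",d[240:310,280:330].mean())
# small shift of pack/rail patches between s8 and s10
for nm,(y0,y1,x0,x1) in dict(pack=(235,320,265,325),jar=(262,280,264,284),hex=(385,445,230,285)).items():
    m=cv2.matchTemplate(S[1][y0-10:y1+10,x0-10:x1+10],S[0][y0:y1,x0:x1],cv2.TM_CCOEFF_NORMED);_,v,_,l=cv2.minMaxLoc(m);print(nm,round(v,2),l[0]-10,l[1]-10)
print("z0 cols",list(range(-115,-79,3)))
A=ortho("wrist",w,s,0,range(-115,-79,3),range(-35,36,10));print(A)
C=ortho("wrist",w,s,30,range(-48,-11,3),range(26,49,2));print("z30 x-48..-12");print(C)
```

```text
t 18.8667 corner [ 439.63 -175.15  237.7 ] dock -202.05546942620612 -14.84169065242715 F [ 0.54  1.03 -0.03] q5 0.889708393133438 tilt 34.9577011428865 psi -8.10422332131404
body fwd [ 413.59 -281.02  332.61]
body fwd [439.41 -94.8  332.13]
[[231 231 231 231 231 234 233 233 232 233 233 233]
 [231 232 232 230 222 235 234 224 223 233 231 231]
 [231 232 231 206 157 155 154 148 142 146 156 153]
 [232 233 234 200 131  74  72  71  70  74 118 187]
 [ 83 101 179 186  92  53  56  57  56  54  86 174]
 [ 54  51  62 121  76  54  55  55  55  55  98 163]
 [ 54  53  53  68  61  56  54  55  53  54 114 170]
 [ 54  52  50  56  72 122 133 122  79  58 126 166]
 [ 51  52  50  50  50  51  50  51  51  62 143 168]
 [ 48  50  48 104 160 154 135 130 129 135 158 168]
 [ 50  49  47 110 199 207 179 167 165 168 169 168]
 [ 54  51  48  97 169 181 175 162 160 162 163 168]]
[[230 229 230 230 231 233 232 232 232 232 232 231]
 [230 231 230 197 167 186 183 174 167 196 229 230]
 [229 231 231 177  70  70  69  70  69  88 181 205]
 [207 232 234 193  84  71  72  71  71  82 178 236]
 [ 84 104 178 186  85  71  72  72  72  68 
[... 681 characters left out ...]
54 54 52 50 48 46 45 45]
 [50 49 49 49 49 50 50 51 51 51 52 52]
 [48 47 47 48 47 48 47 47 47 47 47 47]
 [46 47 46 47 46 47 47 46 47 46 47 46]
 [46 46 46 47 47 47 46 46 46 46 47 47]]
z30 x-48..-12
[[49 50 51 52 52 52 52 52 52 51 56 70 55]
 [48 48 50 51 51 52 53 52 52 52 56 70 67]
 [48 48 48 49 50 51 52 53 52 53 61 78 75]
 [48 49 48 48 48 48 50 52 52 53 67 86 85]
 [48 48 48 48 49 48 48 49 50 52 72 87 88]
 [48 48 47 48 49 49 48 48 49 53 79 92 90]
 [49 48 48 48 49 48 49 48 49 61 80 94 96]
 [47 49 48 48 48 48 48 49 52 71 81 94 99]
 [48 48 49 48 49 49 49 49 62 78 83 95 98]
 [48 49 49 49 48 48 48 53 73 81 89 98 99]
 [48 49 49 49 49 48 48 61 79 82 91 97 99]
 [48 49 49 49 49 48 53 71 78 81 90 94 96]]
```

```bash
python3 -c "
from station import r
print(r.hand_in())"
```

```text
the job is handed in; nothing more can be done
None
```

I pushed the battery pack home into the dock until it met the stop, pressed the rocker switch on, moved the gripper clear and handed the job in. The hand-in gave no verdict, and the clock stood at about 19 s of the 54 s allowed.

**How it was pushed:** I used tilted fingers low on the rear face, with the fingertips roughly 10–35 mm above the bench. The path was an S-curve, because the pack started about 30 mm to one side of the dock's axis.

**Pack and catch:**
- Measured from the wrist camera after I backed off, the pack's rear edge was square and its origin was about 48 mm before the stop.
- The catch nose showed in the channel just behind the front cap.

**Switch:**
- The press bottomed out at 137 mm height with 34 N upward on the tool. A sideways force of 29 N came with it, which I did not explain.
- Pictures from before and after show the rocker tilted the other way.

**Last check:**
- The pack had not moved since before the press, and the jar and hex keys showed no shift over that time either.
- The hex-key match was only fair (0.72).
- I did not check the other items numerically, but I saw no contact with them.
- The final wrist picture could not re-check the pack's rear edge or the catch from that angle. That evidence is the earlier look plus the unchanged side view.

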